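# Open the parts case with the pry blade and put the fixture parts away sorted

### The job

Use the pry blade to lever up the lid of the grey parts case at its slot, open the lid wide (about upright), and sort every part standing on the table into the case: square steel pieces in the blue tray, round brass bushes in the yellow tray, each right down inside its tray, none on top of another. Put the blade back on the red mat and, once all the parts are in, push the lid fully shut; the fingers must not lift the lid off its seat, and the bolt, magnet, hammer, spray can, block and mug stay where they are.

Things in the scene. Friction and masses are not known exactly. Their poses are not given: they have to be found in the camera images.
- lid (a joint): hinge angle of the green sheet-metal lid of the parts case: 0 = shut, grows as its front edge swings up, 1.75 = end stop, leaning back a little past upright. The lid is a plain plate 175 (hinge to front edge) x 240 x 5 mm with no handle, front edge flush with the case's front wall; its friction hinge keeps it at whatever angle it is left (about 3 N at the front edge opens it, about 1 to 2 N shuts it)
- case: grey parts case fixed to the table, 175 deep (x) x 240 wide (y) x 85 mm high without the lid, origin at the centre of its underside; its front wall is at x = -87.5 mm, its hinge at x = +87.5 mm. Inside, a floor 38 mm above the table carries the two trays side by side; case walls 4 mm thick
- pry_slot (a point): middle of the pry slot on the outer face of the case's front wall: an opening 80 mm wide (along the case's y) and 14 mm high, from 71 mm above the table up to the lid's underside at 85 mm (this point: 78 mm). Behind it the case is empty to a depth of 160 mm above 68 mm height. A yellow stripe lies just below it, and another on top of the lid along its front edge, straight above the slot; the blade goes in along the case's +x
- hinge_mid (a point): middle of the hinge line at the upper rear edge of the case, 85 mm above the table, level with the underside of the shut lid; the hinge line runs along the case's y
- tray_blue: blue open tray fixed in the case, for the square tube pieces: 160 (x) x 110 (y) x 30 mm high outside, walls 3 mm, floor 3 mm; origin at the centre of its underside (38 mm above the table), axes parallel to the case's. Which side of the case it is on varies
- tray_yellow: yellow open tray fixed in the case, for the brass bushes; same size and origin as the blue one
- mat: red tool mat fixed on the table, 260 (x) x 60 (y) x 4 mm thick, origin at the centre of its underside
- blade_grip (a point): point in the wooden handle of the pry blade, half-way up and 40 mm behind the handle's front end; near the tool's balance point. The tool lies along its x: handle 100 long x 24 wide x 28 mm high (from -60 to +40 mm of this point), then a flat steel blade 120 long, 26 wide, 3 mm thick, at the same height as this point, its tip 160 mm ahead (+x). It starts lying on the mat, 150 g
- square1_c (a point): centre (half-way up) of a bright steel square tube piece 30 x 30 mm, 32 mm tall (z), standing upright at the start, dark square marks the opening in its top, 90 g; may be absent
- bush1_c (a point): centre (half-way up) of a round brass bush 30 mm in diameter, 32 mm tall (axis z), standing upright at the start, dark bore, 90 g; may be absent
- square2_c (a point): centre (half-way up) of a bright steel square tube piece 30 x 30 mm, 32 mm tall (z), standing upright at the start, dark square marks the opening in its top, 90 g; may be absent
- bush2_c (a point): centre (half-way up) of a round brass bush 30 mm in diameter, 32 mm tall (axis z), standing upright at the start, dark bore, 90 g; may be absent
- square3_c (a point): centre (half-way up) of a bright steel square tube piece 30 x 30 mm, 32 mm tall (z), standing upright at the start, dark square marks the opening in its top, 90 g; may be absent
- bush3_c (a point): centre (half-way up) of a round brass bush 30 mm in diameter, 32 mm tall (axis z), standing upright at the start, dark bore, 90 g; may be absent
- bolt: bystander: short dark steel bolt lying down, 24 mm head, 50 mm long; origin on its underside; leave it alone
- magnet: bystander: red welding magnet block 70 x 70 x 18 mm; origin on its underside; leave it alone
- hammer: bystander: hammer lying on the table; origin on its underside; leave it alone
- spray: bystander: blue-labelled spray can, 64 mm diameter, 170 mm tall; origin on its underside; leave it alone
- marking_block: bystander: aluminium block 70 x 45 x 30 mm; origin on its underside; leave it alone
- mug: bystander: white mug, 70 mm diameter, 80 mm tall; origin on its underside; leave it alone
Not all that is in view belongs to the job. Of the things that look like the part that bears blade_grip, the larger one is meant.

How it is judged (in metres and radians):
On the way, in this order (a step that is already met when the one before it is completed fails the run):
1. the blade lifts the lid off its seat: lid above 0.12 rad, resting on the blade, hand not touching it (value of joint lid above 0.12 rad and contact force between blade and lid above 0.3 N and contact force between each of the arm, the fingers and lid below 0.1 N), for 0.2 s.
2. the lid stands open beyond 1.2 rad (value of joint lid above 1.2 rad), for 0.2 s.
3. every part is in the tray of its type, while the lid is still open (value of joint lid above 0.8 rad and x of square1_c in the frame of tray_blue between -0.078 and 0.078 m and y of square1_c in the frame of tray_blue between -0.053 and 0.053 m and z of square1_c in the frame of tray_blue between 0.005 and 0.032 m and x of bush1_c in the frame of tray_yellow between -0.078 and 0.078 m and y of bush1_c in the frame of tray_yellow between -0.053 and 0.053 m and z of bush1_c in the frame of tray_yellow between 0.005 and 0.032 m and x of square2_c in the frame of tray_blue between -0.078 and 0.078 m and y of square2_c in the frame of tray_blue between -0.053 and 0.053 m and z of square2_c in the frame of tray_blue between 0.005 and 0.032 m and x of bush2_c in the frame of tray_yellow between -0.078 and 0.078 m and y of bush2_c in the frame of tray_yellow between -0.053 and 0.053 m and z of bush2_c in the frame of tray_yellow between 0.005 and 0.032 m and x of square3_c in the frame of tray_blue between -0.078 and 0.078 m and y of square3_c in the frame of tray_blue between -0.053 and 0.053 m and z of square3_c in the frame of tray_blue between 0.005 and 0.032 m and x of bush3_c in the frame of tray_yellow between -0.078 and 0.078 m and y of bush3_c in the frame of tray_yellow between -0.053 and 0.053 m and z of bush3_c in the frame of tray_yellow between 0.005 and 0.032 m), for 0.2 s.
At the end, for the whole second after the job is handed in: the lid is shut (within 0.05 rad), every square piece has its centre inside the blue tray and every bush inside the yellow tray, below the tray's rim height, and the blade rests with its handle on the mat (value of joint lid below 0.05 rad and x of blade_grip in the frame of mat between -0.13 and 0.13 m and y of blade_grip in the frame of mat between -0.033 and 0.033 m and z of blade_grip in the frame of mat between 0.008 and 0.03 m and linear speed of blade below 0.02 m/s and x of square1_c in the frame of tray_blue between -0.078 and 0.078 m and y of square1_c in the frame of tray_blue between -0.053 and 0.053 m and z of square1_c in the frame of tray_blue between 0.005 and 0.032 m and x of bush1_c in the frame of tray_yellow between -0.078 and 0.078 m and y of bush1_c in the frame of tray_yellow between -0.053 and 0.053 m and z of bush1_c in the frame of tray_yellow between 0.005 and 0.032 m and x of square2_c in the frame of tray_blue between -0.078 and 0.078 m and y of square2_c in the frame of tray_blue between -0.053 and 0.053 m and z of square2_c in the frame of tray_blue between 0.005 and 0.032 m and x of bush2_c in the frame of tray_yellow between -0.078 and 0.078 m and y of bush2_c in the frame of tray_yellow between -0.053 and 0.053 m and z of bush2_c in the frame of tray_yellow between 0.005 and 0.032 m and x of square3_c in the frame of tray_blue between -0.078 and 0.078 m and y of square3_c in the frame of tray_blue between -0.053 and 0.053 m and z of square3_c in the frame of tray_blue between 0.005 and 0.032 m and x of bush3_c in the frame of tray_yellow between -0.078 and 0.078 m and y of bush3_c in the frame of tray_yellow between -0.053 and 0.053 m and z of bush3_c in the frame of tray_yellow between 0.005 and 0.032 m); the robot touches nothing.
It fails at once if a bystander (bolt, magnet, hammer, spray can, block, mug) is moved more than 30 mm (distance of any of bolt, magnet, hammer, spray, marking_block, mug from where it was at the start of the episode above 0.03 m).
Of square1, bush1, square2, bush2, square3, bush3 only 4 to 6 are there at a start; the rules pass over those that are not, and their reading is None.
At some moment in a run one of square1, bush1, square2, bush2, square3, bush3 may be knocked a few centimetres aside while the robot is not near it.
It also fails if it takes over 208 s, if anything falls off the work surface, if the arm or the gripper's body presses on something with over 40 N, if the wrist force passes 120 N, or if a joint passes its speed limit or range.

### The arm

A 6-joint arm with a two-finger parallel gripper is mounted at the origin on the work surface. World frame = base frame: x ahead of the robot, y to its left, z up, the work surface at z = 0. Lengths are in m, angles in degrees, forces in N, time in s.
With the tool pointing down it reaches from about 0.3 to 1 m from the base axis. Payload 5.1 kg.
Tool frame: the origin (TCP) lies midway between the tips of the shut fingers; the grasp point (between the pads) lies 19 mm behind it; y points along the fingers, z is the direction in which the jaws open and shut, and the axes are right-handed (so a half turn about y gives the same grasp; the last joint's range is limited). The gripper opens to 95 mm and grips with 3 to 60 N. Pads are 20 mm wide; open, the fingers measure 119 mm over their backs; the gripper's body (75 mm by 180 mm) begins 59 mm behind the grasp point.
Start: joints at [60.298, 7.093, 94.555, -0, 78.352, -4.733], TCP at [0.274, 0.589, 0.215] pointing down, gripper open.
Joint ranges: [-149.61, 149.61], [-58.7, 133.49], [1.44, 155.28], [-77.14, 257.14], [18.33, 153.61], [-166.67, 166.67]. Speed limits (degrees/s): [147.25, 147.25, 180, 180, 180, 180].

### API

Orientations are given as [roll, pitch, yaw] about the fixed x, y, z axes, in that order (R = Rz(yaw) Ry(pitch) Rx(roll)).
In Python, from workcell import env gives the robot as it stands.
- The arm moves only by the tool step_arm, never from a script. Its argument "rows" is a list of rows, each an object with "xyz": the shift along the tool's x, y, z in mm, a list of three; "turn": the turn about the tool's y in degrees; "fingers": the finger opening in mm, from 0 to 95.1. In form: [{"xyz": [dx, dy, dz], "turn": turn, "fingers": fingers}, ...]. A call has exactly 10 rows; each row is the pose to reach, as a shift and turn from the pose measured when the call began, along the tool's axes at that moment; what a row does not reach only later rows make up. A row lasts 1/12 s, in which the tool goes at most 41.7 mm and 7.16 degrees, less where a joint would pass 70% of its speed; a pose out of reach is approached as far as the arm can. A call with a gripper value outside its range is refused whole. The fingers move at their own pace and stop on an object; "squeeze" is the grip in N (left out, the last holds). Time passes only in rows, so rows that repeat a pose let the fingers close, or fill a call up. It gives the time, the measured TCP pose, the force and the opening at its end, in the units of the state.
- env.state(): the state, without advancing time (a new reading comes with each control period).
- env.get_image(name): name is "scene" or "side" or "wrist"; returns the picture (480x640x3 uint8, red, green, blue); there is no depth.
- env.get_calibration(name): a dict with "camera_matrix" (3x3 intrinsics, pixels), "eye" and "rotation" of the camera in the world; the wrist camera has in their place "mount" (4x4, takes a point from camera to tool coordinates, whose origin is the TCP and whose axes are the tool frame's). Camera axes: x right, y up, looking along -z (the intrinsics and any distortion apply to the point x, -y, -z); pixel columns grow to the right and rows downward; lengths in m; the calibration is good to about 2 mm. A picture is of the moment at which its call begins: read the wrist's pose just before it. get_calibration takes no time and is no camera call.
- env.close_job(): hands the job in, once; it reports no verdict.
The state is a dict: "t": time; "qpos": joint angles; "qvel": joint speeds; "effort": joint torques, N m; "eef_pos": TCP position; "ee_rot": TCP orientation; "contact_force": force on the tool from outside, world axes, zero at the start; "torque": the same for the moment, N m; "opening": finger opening in m.
Only numpy, scipy, OpenCV 4.12 (cv2) and the standard library are available. Lean on these libraries where they do the work, as an engineer would, in place of code of your own. Each camera call takes 0.05 s, during which the arm holds its last target.

## Working session

There is one attempt and no reset: what is moved stays moved. The work goes in short steps, Python scripts to look and compute and a tool call to move; the robot and the scene stay as the last step left them, time stands still between calls to the robot, and variables do not carry over. Pictures are saved under pics/ and viewed, and the job is handed in when it is done.

Besides the shell and the picture viewer there is one more tool, called after ">>>" in YAML: its name, and indented under it one key for each argument. step_arm: Moves the arm, as the interface text tells. Its arguments: {"type":"object","properties":{"rows":{"type":"array","items":{"type":"object","properties":{"xyz":{"type":"array","items":{"type":"number"}},"turn":{"type":"number"},"fingers":{"type":"number"}}}},"squeeze":{"type":"number"}},"required":["rows"]}

```bash
ls; mkdir -p pics
cat > h.py <<'E'
import numpy as np, cv2
from workcell import env
def snap(n,f):
    im=env.get_image(n); cv2.imwrite('pics/'+f,im[:,:,::-1]); return im
E
python3 - <<'E'
from h import *
print(env.state())
for n in ['scene','side','wrist']:
    print(n,env.get_calibration(n)); snap(n,n+'0.png')
E
```

```text
pics
{'t': 0.0, 'qpos': array([ 6.02970671e+01,  7.13344506e+00,  9.46323937e+01, -8.91696705e-05,
        7.83526481e+01, -4.73231264e+00]), 'qvel': array([ 0.05193538, -0.09672583, -0.10192563, -0.09176247,  0.01185957,
        0.10915066]), 'effort': array([-1.13405971e-03, -4.17587042e+01, -3.59943581e+01,  7.73728313e-02,
        4.91191540e-02, -1.64324360e-04]), 'eef_pos': array([0.27410672, 0.58867506, 0.21340505]), 'ee_rot': array([-9.01180901e+01,  9.68822553e-03, -2.49706121e+01]), 'contact_force': array([-0.03326911, -0.165938  , -0.29316317]), 'torque': array([-0.00071336,  0.02435469,  0.03116738]), 'opening': 0.095290637912844}
scene {'camera_matrix': array([[497.81298746,   0.        , 323.77678307],
       [  0.        , 497.81298746, 228.47408068],
       [  0.        ,   0.        ,   1.        ]]), 'eye': array([1.34769156, 0.4410275 , 0.79677257]), 'rotation': array([ 51.93036365,   0.32868962, 119.93854733])}
side {'camera_matrix': array([[552.98523167,   0.        , 323.07425052],
       [  0.        , 552.98523167, 239.58534451],
       [  0.        ,   0.        ,   1.        ]]), 'eye': array([ 0.37435806, -0.9265766 ,  0.87002634]), 'rotation': array([ 49.08425642,  -0.76290398, -11.21486179])}
wrist {'camera_matrix': array([[331.63822661,   0.        , 316.58440148],
       [  0.        , 331.63822661, 238.90591118],
       [  0.        ,   0.        ,   1.        ]]), 'mount': array([[-9.32884149e-04, -9.65805285e-01, -2.59266815e-01,
        -7.20572614e-02],
       [ 2.06597878e-05,  2.59266909e-01, -9.65805710e-01,
        -1.69590314e-01],
       [ 9.99999565e-01, -9.06341235e-04, -2.21912658e-04,
        -2.38978478e-04],
       [ 0.00000000e+00,  0.00000000e+00,  0.00000000e+00,
         1.00000000e+00]])}
```

View pics/scene0.png

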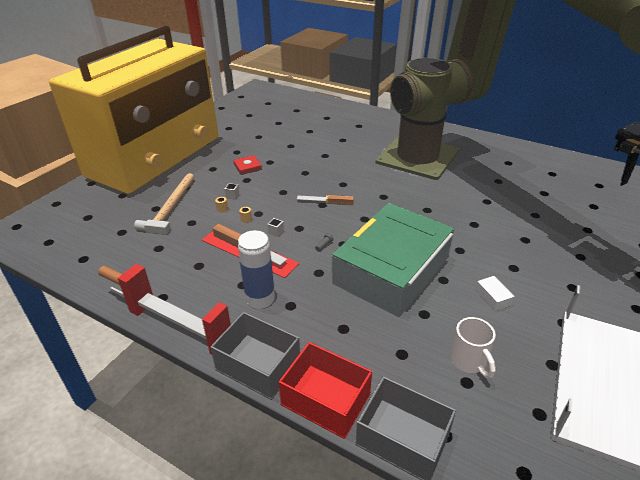

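View pics/side0.png

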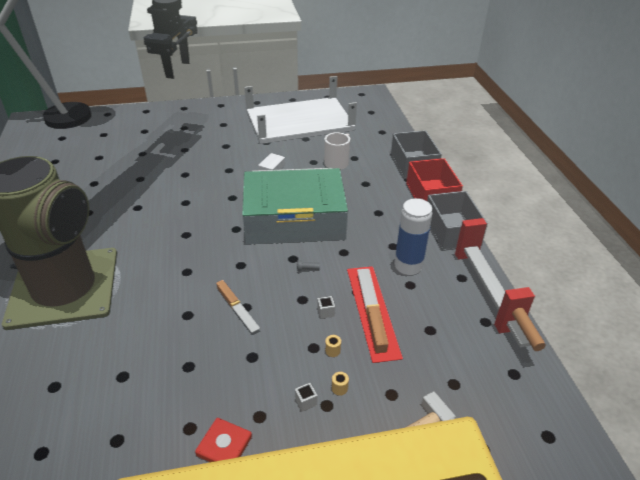

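View pics/wrist0.png

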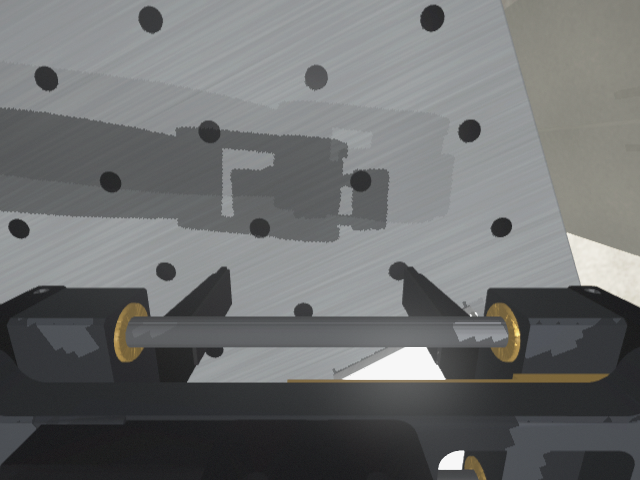

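The pry blade candidates are the small knife at side (237,305), the tool on the red mat at side (370,310), and the long bar in red blocks at side (495,285). The one on the red mat fits: it lies on the mat and is larger than the knife. The four parts in the side view are squares at (326,306) and (306,396) and bushes at (333,345) and (340,382). I'll enlarge crops to confirm and measure.

```bash
cat >> h.py <<'E'
from scipy.spatial.transform import Rotation as Ro
def cam(n):
    c=env.get_calibration(n); K=c['camera_matrix']
    if 'mount' in c:
        s=env.state(); T=np.eye(4); T[:3,:3]=Ro.from_euler('xyz',s['ee_rot'],degrees=True).as_matrix(); T[:3,3]=s['eef_pos']
        T=T@c['mount']; return K,T[:3,:3],T[:3,3]
    return K,Ro.from_euler('xyz',c['rotation'],degrees=True).as_matrix(),c['eye']
def back(C,uv,z):
    K,R,e=C; out=[]
    for u,v in np.atleast_2d(uv):
        d=np.linalg.inv(K)@[u,v,1]; d=R@[d[0],-d[1],-d[2]]
        out.append(e+d*(z-e[2])/d[2])
    return np.array(out)
def proj(C,P):
    K,R,e=C; p=(np.atleast_2d(P)-e)@R; p=p*[1,-1,-1]; p=p@K.T; return p[:,:2]/p[:,2:]
def crop(f,x,y,w,h,s,o):
    im=cv2.imread('pics/'+f)[y:y+h,x:x+w]; cv2.imwrite('pics/'+o,cv2.resize(im,None,fx=s,fy=s,interpolation=cv2.INTER_CUBIC))
E
python3 - <<'E'
from h import *
crop('side0.png',200,160,200,150,4,'c1.png')
crop('side0.png',200,260,200,150,4,'c2.png')
crop('scene0.png',180,150,200,150,4,'c3.png')
E
```

```text
(no output)
```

View pics/c1.png

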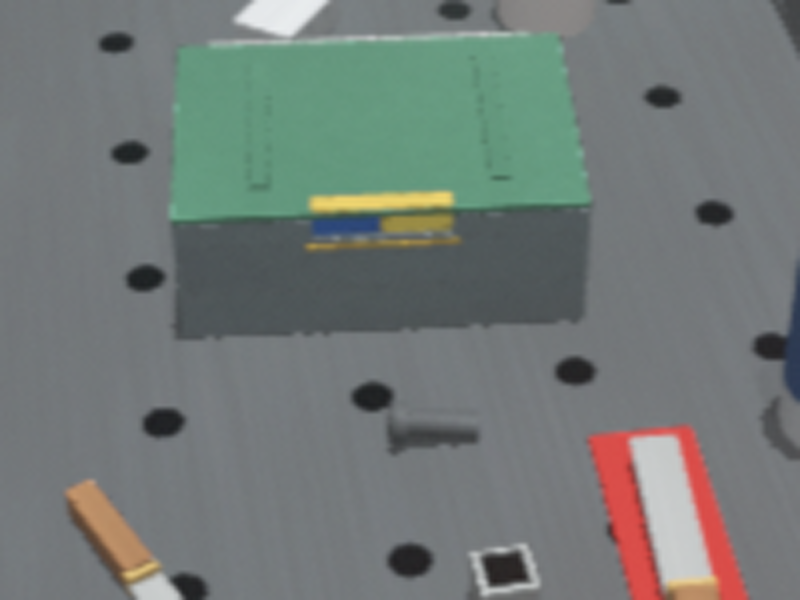

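View pics/c2.png

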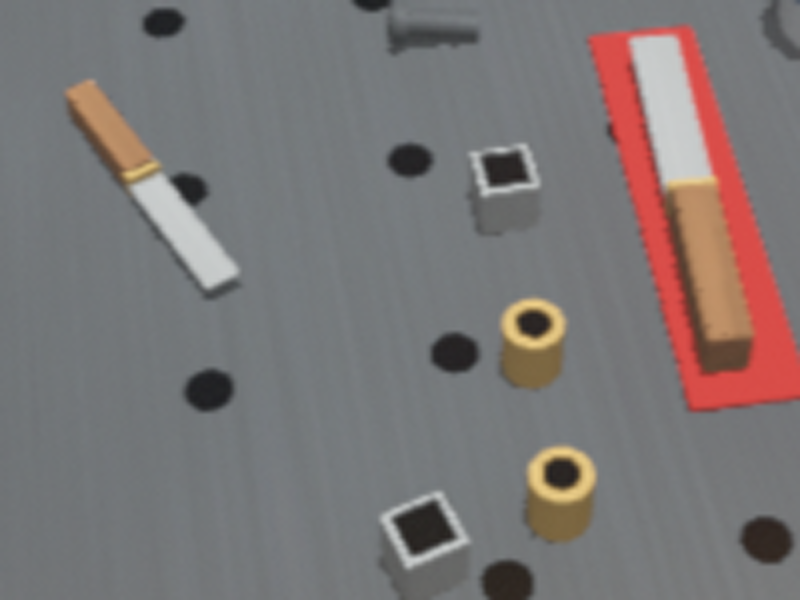

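View pics/c3.png

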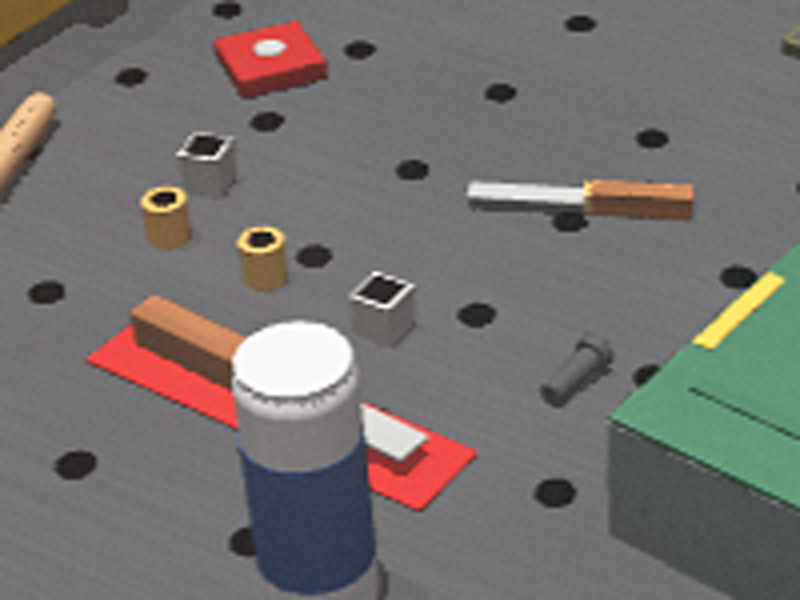

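Run:
```python
from h import *
np.set_printoptions(precision=4,suppress=True)
C=cam('side'); S=cam('scene')
f=lambda a,oy:np.array(a)/4+[200,oy]
g=lambda a:np.array(a)/4+[180,150]
L=back(C,f([(172,218),(590,205),(562,37),(180,47)],160),.09); print('lid',L,np.linalg.norm(np.diff(L,axis=0),axis=1))
print('base',back(C,f([(176,338),(583,320)],160),0))
print('stripe',back(C,f([(312,198),(453,192)],160),.09))
H=back(C,f([(667,183),(717,178),(703,338),(750,332)],260),.032); print('handle',H)
print('tip',back(C,f([(630,38),(680,36)],260),.0195))
print('mat',back(C,f([(590,36),(690,27),(690,410)],260),.004))
for n,p,q in [('sqA',[(472,152),(527,145),(538,182),(480,193)],[(350,295),(383,272),(414,286),(380,308)]),('sqB',[(382,520),(440,493),(468,540),(410,568)],[(178,152),(195,132),(236,135),(222,158)])]:
    a=back(C,f(p,260),.032);b=back(S,g(q),.032); print(n,a.mean(0),b.mean(0)); d=a[1]-a[0]; e=a[2]-a[1]; print(np.degrees(np.arctan2(d[1],d[0])),np.degrees(np.arctan2(e[1],e[0])),np.linalg.norm(d),np.linalg.norm(e))
    d=b[1]-b[0]; e=b[2]-b[1]; print(np.degrees(np.arctan2(d[1],d[0])),np.degrees(np.arctan2(e[1],e[0])))
for n,p,q in [('buA',(533,325),(261,242)),('buB',(561,474),(165,202))]: print(n,back(C,f(p,260),.032),back(S,g(q),.032))
print('lid scene', back(S,g([(612,420)]),.09))
print('spray top', back(S,g([(295,350)]),.17), back(C,[(417,208)],.17), 'mug',back(C,[(338,140)],.08),'hammer',back(C,[(437,405)],.03),'bolt',back(C,f([(392,425),(478,425)],160),.01))
```

```text
lid [[0.3979 0.072  0.09  ]
 [0.634  0.0415 0.09  ]
 [0.6557 0.2125 0.09  ]
 [0.4179 0.2434 0.09  ]] [0.238  0.1724 0.2398]
base [[0.393  0.0721 0.    ]
 [0.6343 0.0447 0.    ]]
stripe [[0.4783 0.0762 0.09  ]
 [0.5589 0.0674 0.09  ]]
handle [[ 0.6209 -0.198   0.032 ]
 [ 0.6469 -0.1993  0.032 ]
 [ 0.6127 -0.297   0.032 ]
 [ 0.6357 -0.2976  0.032 ]]
tip [[ 0.6317 -0.0789  0.0195]
 [ 0.6593 -0.0824  0.0195]]
mat [[ 0.6145 -0.0578  0.004 ]
 [ 0.672  -0.0609  0.004 ]
 [ 0.6032 -0.3164  0.004 ]]
sqA [ 0.5415 -0.1726  0.032 ] [ 0.5429 -0.1688  0.032 ]
-0.6851786124404748 -89.54788394683365 0.028912865784820743 0.026177159277831593
171.6126764639232 84.22594993572625
sqB [ 0.4647 -0.3765  0.032 ] [ 0.4635 -0.3701  0.032 ]
18.10189603926337 -73.40795753284692 0.02897352493060329 0.027132722445474423
-167.50569522962945 111.95260704487639
buA [[ 0.5348 -0.2745  0.032 ]] [[ 0.5389 -0.2669  0.032 ]]
buB [[ 0.5297 -0.3592  0.032 ]] [[ 0.5339 -0.3509  0.032 ]]
lid scene [[0.6383 0.0507 0.09  ]]
spray top [[ 0.7503 -0.0686  0.17  ]] [[ 0.752  -0.0728  0.17  ]] mug [[0.6839 0.3692 0.08  ]] hammer [[ 0.6828 -0.4419  0.03  ]] bolt [[ 0.5053 -0.035   0.01  ]
 [ 0.5529 -0.0438  0.01  ]]
```

```bash
cat >> h.py <<'E'
def go(x,y,z,yaw=None):
    s=env.state(); R=Ro.from_euler('xyz',s['ee_rot'],degrees=True).as_matrix()
    d=R.T@(np.array([x,y,z])-s['eef_pos'])*1000
    yw=s['ee_rot'][2]; 
    print('shift mm',d.round(1),'turn',None if yaw is None else round(((yw-yaw)+180)%360-180,1),'yaw',round(yw,2),'t',round(s['t'],1),'pos',s['eef_pos'].round(4),'F',s['contact_force'].round(1),'op',round(s['opening'],4))
E
python3 -c "
from h import *
go(.63,-.22,.27,-95.7)"
```

```text
shift mm [ 664.   -55.5 -583.1] turn 70.7 yaw -24.97 t 0.1 pos [0.2742 0.5888 0.2137] F [ 0.7 -0.4  0.4] op 0.095
```

>>> step_arm:
  rows:
    - {"xyz":[20,-40,-15],"turn":5}
    - {"xyz":[50,-55,-45],"turn":12}
    - {"xyz":[80,-56,-70],"turn":19}
    - {"xyz":[110,-56,-97],"turn":26}
    - {"xyz":[140,-56,-123],"turn":33}
    - {"xyz":[170,-56,-150],"turn":40}
    - {"xyz":[200,-56,-176],"turn":47}
    - {"xyz":[230,-56,-202],"turn":54}
    - {"xyz":[260,-56,-229],"turn":61}
    - {"xyz":[290,-56,-255],"turn":68}

```text
schema error: expected keys xyz, turn, fingers
```

```bash
python3 -c "
from h import *
go(.63,-.22,.27,-95.7)"
```

```text
shift mm [ 664.   -55.5 -583.1] turn 70.7 yaw -24.97 t 0.1 pos [0.2742 0.5888 0.2137] F [ 0.7 -0.4  0.4] op 0.095
```

>>> step_arm:
  rows:
    - {"xyz":[20,-40,-15],"turn":5,"fingers":95}
    - {"xyz":[50,-55,-45],"turn":12,"fingers":95}
    - {"xyz":[80,-56,-70],"turn":19,"fingers":95}
    - {"xyz":[110,-56,-97],"turn":26,"fingers":95}
    - {"xyz":[140,-56,-123],"turn":33,"fingers":95}
    - {"xyz":[170,-56,-150],"turn":40,"fingers":95}
    - {"xyz":[200,-56,-176],"turn":47,"fingers":95}
    - {"xyz":[230,-56,-202],"turn":54,"fingers":95}
    - {"xyz":[260,-56,-229],"turn":61,"fingers":95}
    - {"xyz":[290,-56,-255],"turn":68,"fingers":95}

```text
t: 0.98
eef_pos: [0.4296, 0.2334, 0.2699]
ee_rot: [-90.0, -0.1, -93.3]
contact_force: [1.1, 0.2, -0.5]
opening: 0.095
```

```bash
python3 -c "
from h import *
go(.63,-.22,.27,-95.7)"
```

```text
shift mm [4.411e+02 3.000e-01 2.262e+02] turn 2.4 yaw -93.3 t 1.0 pos [0.4296 0.2334 0.2699] F [ 1.1  0.2 -0.5] op 0.095
```

>>> step_arm:
  rows:
    - {"xyz":[40,0,20],"turn":2.4,"fingers":95}
    - {"xyz":[77,0,40],"turn":2.4,"fingers":95}
    - {"xyz":[114,0,60],"turn":2.4,"fingers":95}
    - {"xyz":[151,0,80],"turn":2.4,"fingers":95}
    - {"xyz":[188,0,100],"turn":2.4,"fingers":95}
    - {"xyz":[225,0,120],"turn":2.4,"fingers":95}
    - {"xyz":[262,0,140],"turn":2.4,"fingers":95}
    - {"xyz":[299,0,160],"turn":2.4,"fingers":95}
    - {"xyz":[336,0,180],"turn":2.4,"fingers":95}
    - {"xyz":[373,0,200],"turn":2.4,"fingers":95}

```text
t: 1.82
eef_pos: [0.6045, -0.145, 0.2699]
ee_rot: [-90.1, -0.1, -95.7]
contact_force: [0.3, 0.8, 0.9]
opening: 0.095
```

```bash
python3 -c "
from h import *
go(.63,-.22,.27,-95.7)
snap('wrist','w1.png');snap('side','s1.png')"
```

```text
shift mm [72.1 -0.1 32.9] turn -0.0 yaw -95.72 t 1.8 pos [ 0.6045 -0.145   0.2699] F [0.3 0.8 0.9] op 0.095
```

View pics/w1.png

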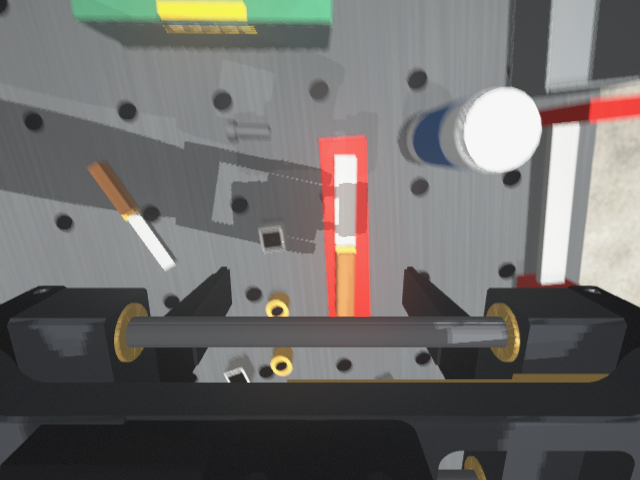

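Wrist view: pry blade on the red mat with its tip at (345,154) and handle front at (345,249); the case front edge is at row ~24, with the stripe at columns 158–246. The square is at (272,240) and the bushes at (277,305) and (282,362).

Run:
```python
from h import *
crop('w1.png',60,0,290,60,2.75,'c4.png')
crop('w1.png',230,130,150,190,3,'c5.png')
```

```text
(no output)
```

View pics/c4.png

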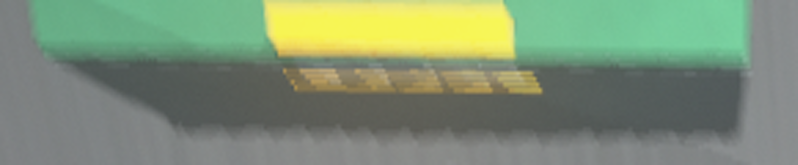

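View pics/c5.png

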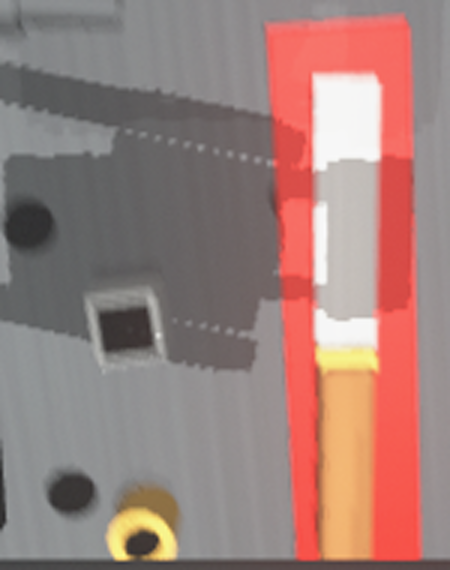

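Run:
```python
from h import *
np.set_printoptions(precision=4,suppress=True)
C=cam('wrist')
a=lambda p:np.array(p)/2.75+[60,0]
b=lambda p:np.array(p)/3+[230,130]
L=back(C,a([(45,55),(748,65),(275,55),(513,59)]),.09);print('lid',L)
B=back(C,a([(180,130),(740,132)]),0);print('base',B)
T=back(C,b([(313,73),(380,74)]),.0195);print('tip',T)
T2=back(C,b([(316,347),(377,347)]),.0195);print('front@blade',T2)
H=back(C,b([(316,370),(377,370),(322,558),(373,558)]),.032);print('handle',H)
M=back(C,b([(267,24),(408,16),(297,558),(420,558)]),.004);print('mat',M)
for n,p,q in (('L',L[0],L[1]),('B',B[0],B[1]),('blade',T2.mean(0),T.mean(0)),('mat',M[2],M[0]),('mat',M[3],M[1])):
    d=q-p; print(n,np.degrees(np.arctan2(d[1],d[0])),np.linalg.norm(d))
```

```text
lid [[0.4043 0.0619 0.09  ]
 [0.6388 0.0344 0.09  ]
 [0.4812 0.0539 0.09  ]
 [0.5604 0.0444 0.09  ]]
base [[0.3998 0.0638 0.    ]
 [0.6396 0.0379 0.    ]]
tip [[ 0.6338 -0.0839  0.0195]
 [ 0.6609 -0.0872  0.0195]]
front@blade [[ 0.6247 -0.2     0.0195]
 [ 0.6512 -0.2027  0.0195]]
handle [[ 0.6234 -0.2065  0.032 ]
 [ 0.6494 -0.2091  0.032 ]
 [ 0.6182 -0.2953  0.032 ]
 [ 0.641  -0.2977  0.032 ]]
mat [[ 0.6172 -0.0625  0.004 ]
 [ 0.676  -0.0654  0.004 ]
 [ 0.6065 -0.3092  0.004 ]
 [ 0.6655 -0.3153  0.004 ]]
L -6.707191395154012 0.23607806773851692
B -6.167725669033639 0.24115159590462093
blade 85.34106396487901 0.11618189089137365
mat 87.50520484088922 0.24694820000663187
mat 87.58997709656799 0.2501184567145064
```

```bash
python3 -c "
from h import *
go(.634,-.226,.008,-95.1)"
```

```text
shift mm [ 74.1 260.7  37.6] turn -0.9 yaw -96.02 t 1.9 pos [ 0.6051 -0.1478  0.2686] F [-0.5  1.2 -0.8] op 0.0948
```

>>> step_arm:
  rows:
    - {"xyz":[20,30,10],"turn":-0.9,"fingers":95}
    - {"xyz":[40,60,20],"turn":-0.9,"fingers":95}
    - {"xyz":[60,90,30],"turn":-0.9,"fingers":95}
    - {"xyz":[74,120,37.6],"turn":-0.9,"fingers":95}
    - {"xyz":[74,150,37.6],"turn":-0.9,"fingers":95}
    - {"xyz":[74,180,37.6],"turn":-0.9,"fingers":95}
    - {"xyz":[74,200,37.6],"turn":-0.9,"fingers":95}
    - {"xyz":[74,215,37.6],"turn":-0.9,"fingers":95}
    - {"xyz":[74,220,37.6],"turn":-0.9,"fingers":95}
    - {"xyz":[74,220,37.6],"turn":-0.9,"fingers":95}

```text
t: 2.75
eef_pos: [0.6333, -0.2249, 0.0473]
ee_rot: [-90.3, -0.1, -95.1]
contact_force: [-0.1, -0.4, 0.4]
opening: 0.095
```

```bash
python3 -c "
from h import *
go(.634,-.226,.008,-95.1)
snap('side','s2.png')
crop('s2.png',280,220,200,150,4,'c6.png')"
```

```text
shift mm [ 0.9 39.3  1. ] turn 0.0 yaw -95.09 t 2.8 pos [ 0.6333 -0.2249  0.0473] F [-0.1 -0.4  0.4] op 0.095
```

View pics/c6.png

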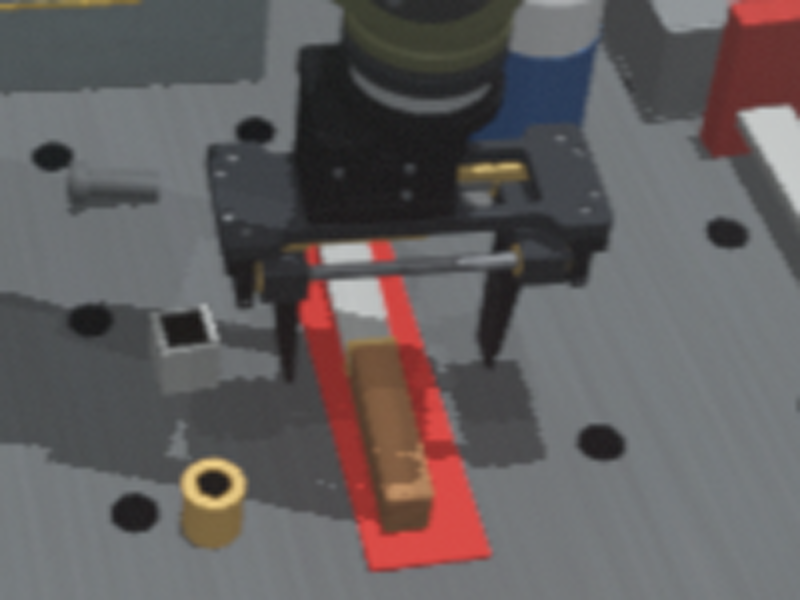

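The fingers straddle the handle near its front, so I'll descend and close.

>>> step_arm:
  rows:
    - {"xyz":[0.9,15,1],"turn":0,"fingers":95}
    - {"xyz":[0.9,28,1],"turn":0,"fingers":95}
    - {"xyz":[0.9,36,1],"turn":0,"fingers":95}
    - {"xyz":[0.9,39,1],"turn":0,"fingers":95}
    - {"xyz":[0.9,39,1],"turn":0,"fingers":60}
    - {"xyz":[0.9,39,1],"turn":0,"fingers":20}
    - {"xyz":[0.9,39,1],"turn":0,"fingers":10}
    - {"xyz":[0.9,39,1],"turn":0,"fingers":10}
    - {"xyz":[0.9,39,1],"turn":0,"fingers":10}
    - {"xyz":[0.9,39,1],"turn":0,"fingers":10}
  squeeze: 60

```text
t: 3.63
eef_pos: [0.6355, -0.2267, 0.0107]
ee_rot: [-90.1, -0.2, -95.1]
contact_force: [0.1, 0.0, -0.2]
opening: 0.0604
```

>>> step_arm:
  rows:
    - {"xyz":[0,0,0],"turn":0,"fingers":10}
    - {"xyz":[0,0,0],"turn":0,"fingers":10}
    - {"xyz":[0,-10,0],"turn":0,"fingers":10}
    - {"xyz":[0,-30,0],"turn":0,"fingers":10}
    - {"xyz":[0,-50,0],"turn":0,"fingers":10}
    - {"xyz":[0,-70,0],"turn":0,"fingers":10}
    - {"xyz":[0,-85,0],"turn":0,"fingers":10}
    - {"xyz":[0,-95,0],"turn":0,"fingers":10}
    - {"xyz":[0,-100,0],"turn":0,"fingers":10}
    - {"xyz":[0,-100,0],"turn":0,"fingers":10}

```text
t: 4.47
eef_pos: [0.6363, -0.2267, 0.1122]
ee_rot: [-89.9, -0.2, -95.1]
contact_force: [-0.2, 0.1, -0.8]
opening: 0.0104
```

```bash
python3 -c "
from h import *
go(.50,-.110,.12,-96.8)
snap('side','s3.png')
snap('wrist','w3.png')
crop('s3.png',280,180,200,150,4,'c7.png')"
```

```text
shift mm [-104.1   -8.3 -146.1] turn 1.7 yaw -95.09 t 4.5 pos [ 0.6363 -0.2267  0.1122] F [-0.2  0.1 -0.8] op 0.0104
```

View pics/c7.png

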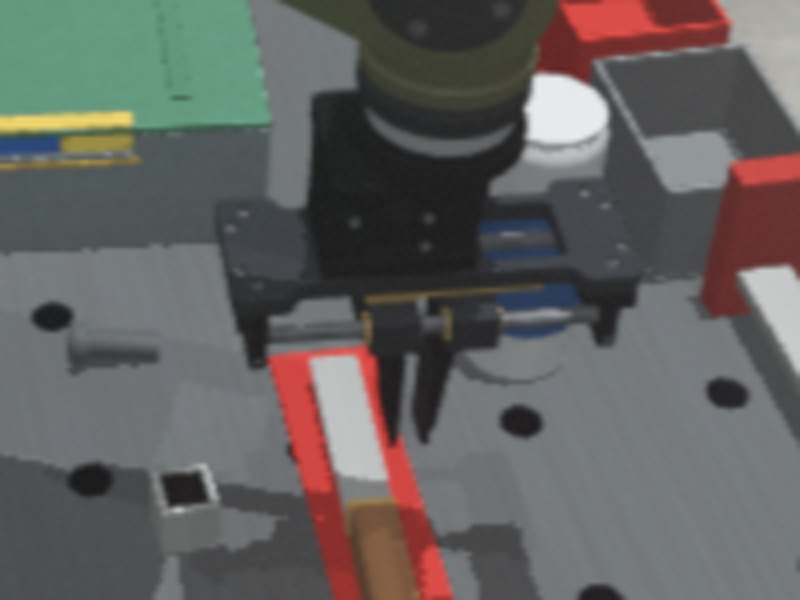

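View pics/w3.png

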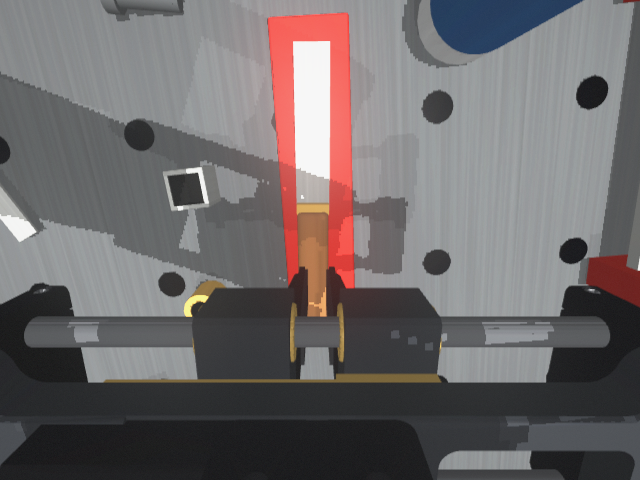

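The fingers closed too late and the blade stayed on the mat, unmoved (tip at (311,42) in the wrist view). I'll reopen, go down, and wait longer this time.

>>> step_arm:
  rows:
    - {"xyz":[0,0,0],"turn":0,"fingers":60}
    - {"xyz":[0,0,0],"turn":0,"fingers":60}
    - {"xyz":[0,0,1],"turn":0,"fingers":60}
    - {"xyz":[0,0,1],"turn":0,"fingers":60}
    - {"xyz":[0,10,1],"turn":0,"fingers":60}
    - {"xyz":[0,30,1],"turn":0,"fingers":60}
    - {"xyz":[0,55,1],"turn":0,"fingers":60}
    - {"xyz":[0,60,1],"turn":0,"fingers":60}
    - {"xyz":[0,60,1],"turn":0,"fingers":60}
    - {"xyz":[0,60,1],"turn":0,"fingers":60}

```text
t: 5.4
eef_pos: [0.6358, -0.2264, 0.0495]
ee_rot: [-90.2, -0.1, -95.1]
contact_force: [0.1, -0.0, 0.4]
opening: 0.0596
```

```bash
python3 -c "
from h import *
go(.6345,-.226,.0085,-95.1)"
```

```text
shift mm [-0.3 41.  -1.2] turn 0.0 yaw -95.09 t 5.4 pos [ 0.6358 -0.2264  0.0495] F [ 0.1 -0.   0.4] op 0.0596
```

>>> step_arm:
  rows:
    - {"xyz":[0,20,-1],"turn":0,"fingers":60}
    - {"xyz":[0,34,-1],"turn":0,"fingers":60}
    - {"xyz":[0,41,-1],"turn":0,"fingers":50}
    - {"xyz":[0,42,-1],"turn":0,"fingers":10}
    - {"xyz":[0,42,-1],"turn":0,"fingers":10}
    - {"xyz":[0,42,-1],"turn":0,"fingers":10}
    - {"xyz":[0,42,-1],"turn":0,"fingers":10}
    - {"xyz":[0,42,-1],"turn":0,"fingers":10}
    - {"xyz":[0,42,-1],"turn":0,"fingers":10}
    - {"xyz":[0,42,-1],"turn":0,"fingers":10}
  squeeze: 60

```text
t: 6.23
eef_pos: [0.635, -0.2266, 0.0085]
ee_rot: [-90.2, -0.1, -95.1]
contact_force: [-3.2, 0.6, 4.4]
opening: 0.0238
```

>>> step_arm:
  rows:
    - {"xyz":[0,0,0],"turn":0,"fingers":10}
    - {"xyz":[0,0,0],"turn":0,"fingers":10}
    - {"xyz":[0,0,0],"turn":0,"fingers":10}
    - {"xyz":[0,0,0],"turn":0,"fingers":10}
    - {"xyz":[0,0,0],"turn":0,"fingers":10}
    - {"xyz":[0,-5,0],"turn":0,"fingers":10}
    - {"xyz":[0,-10,0],"turn":0,"fingers":10}
    - {"xyz":[0,-25,0],"turn":0,"fingers":10}
    - {"xyz":[0,-40,0],"turn":0,"fingers":10}
    - {"xyz":[0,-60,0],"turn":0,"fingers":10}

```text
t: 7.07
eef_pos: [0.6347, -0.2263, 0.0694]
ee_rot: [-90.2, -0.1, -95.1]
contact_force: [-0.4, 1.3, -1.2]
opening: 0.0238
```

```bash
python3 -c "
from h import *
go(.497,-.120,.068,-96.8)"
```

```text
shift mm [ -93.6    1.8 -146.6] turn 1.7 yaw -95.09 t 7.1 pos [ 0.6347 -0.2263  0.0694] F [-0.4  1.3 -1.2] op 0.0238
```

>>> step_arm:
  rows:
    - {"xyz":[0,0,-15],"turn":0,"fingers":10}
    - {"xyz":[0,0,-40],"turn":0,"fingers":10}
    - {"xyz":[0,0,-65],"turn":0.5,"fingers":10}
    - {"xyz":[-10,1,-90],"turn":1,"fingers":10}
    - {"xyz":[-25,2,-115],"turn":1.7,"fingers":10}
    - {"xyz":[-45,2,-130],"turn":1.7,"fingers":10}
    - {"xyz":[-65,2,-140],"turn":1.7,"fingers":10}
    - {"xyz":[-83,2,-146],"turn":1.7,"fingers":10}
    - {"xyz":[-91,2,-146.6],"turn":1.7,"fingers":10}
    - {"xyz":[-93.6,2,-146.6],"turn":1.7,"fingers":10}

```text
t: 7.9
eef_pos: [0.4977, -0.1193, 0.0694]
ee_rot: [-90.1, -0.2, -96.7]
contact_force: [-0.2, 0.1, -0.7]
opening: 0.0238
```

```bash
python3 -c "
from h import *
go(.497,-.120,.068,-96.8)
C=cam('wrist')
snap('wrist','w4.png');snap('side','s4.png');snap('scene','sc4.png')
d=np.array([.1184,.993,0]); p=env.state()['eef_pos']+[0,0,.0095]
print(proj(cam('side'),[p+d*.147,p+d*.177]),proj(cam('scene'),[p+d*.147,p+d*.177]),proj(C,[p+d*.147]))
crop('s4.png',200,150,200,150,4,'c8.png')
crop('sc4.png',280,180,200,150,4,'c9.png')"
```

```text
shift mm [ 0.8  1.4 -0.6] turn 0.1 yaw -96.71 t 7.9 pos [ 0.4977 -0.1193  0.0694] F [-0.2  0.1 -0.7] op 0.0238
[[297.60900324 225.47588256]
 [297.05494663 217.16680722]] [[348.90723888 225.39269134]
 [359.53520739 230.05818602]] [[317.07976106 -35.60739688]]
```

View pics/c8.png

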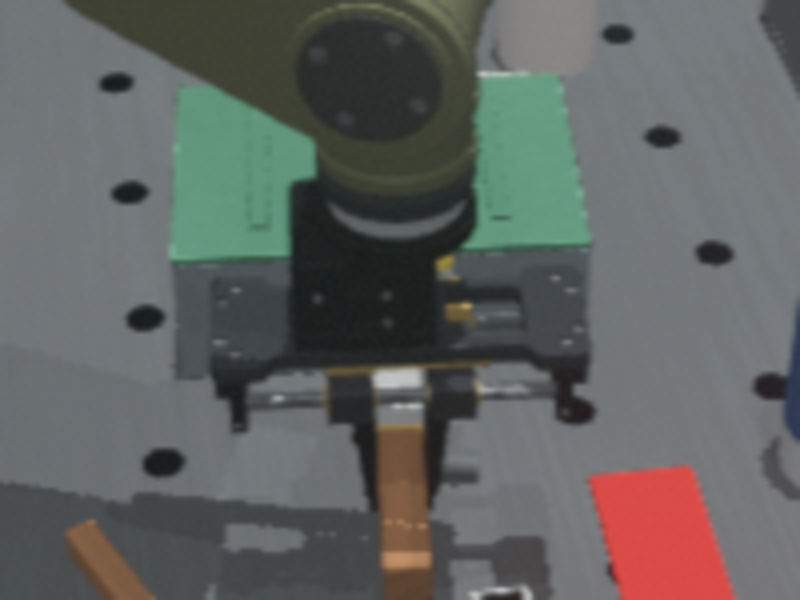

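View pics/c9.png

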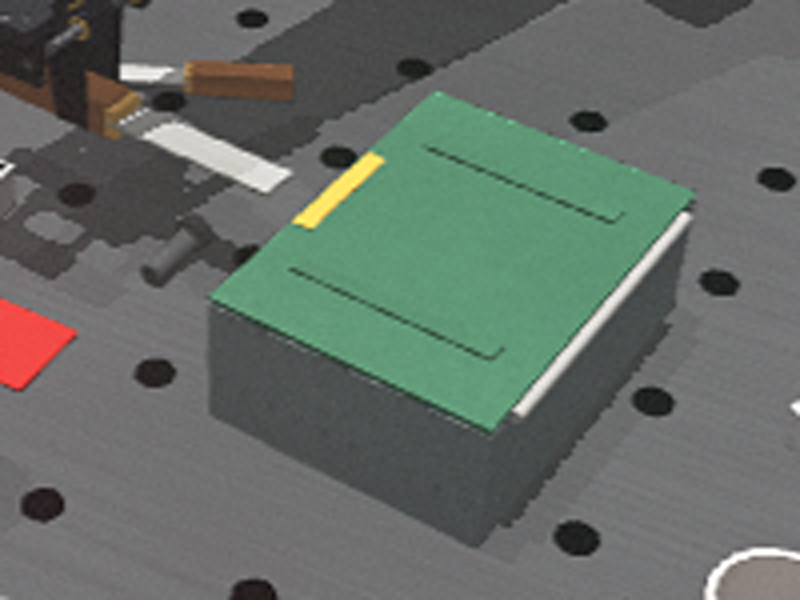

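View pics/w4.png

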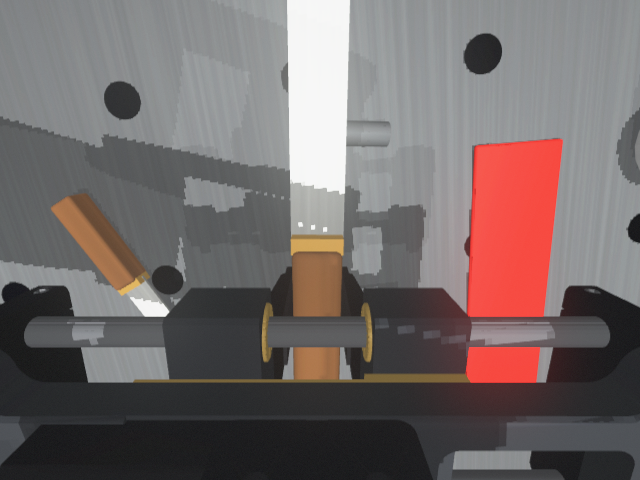

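```bash
python3 -c "
from h import *
g=lambda a:np.array(a)/4+[280,180]
S=cam('scene')
print(back(S,g([(333,189),(210,296),(437,92)]),.09), 'tip',back(S,g([(280,180),(265,192),(293,172)]),.079))
print('base',back(S,g([(210,410)]),0))
"
```

```text
[[0.51888614 0.06415977 0.09      ]
 [0.63597131 0.04820501 0.09      ]
 [0.40030189 0.07661451 0.09      ]] tip [[0.51362503 0.02728289 0.079     ]
 [0.52813594 0.02496817 0.079     ]
 [0.50295126 0.03039228 0.079     ]]
base [[0.63170377 0.04634723 0.        ]]
```

The tip at scene (350,225) agrees with prediction; the wall is about 34 mm ahead. I'll insert by 72 mm.

>>> step_arm:
  rows:
    - {"xyz":[-3,1.4,-0.6],"turn":0.1,"fingers":10}
    - {"xyz":[-10,1.4,-0.6],"turn":0.1,"fingers":10}
    - {"xyz":[-18,1.4,-0.6],"turn":0.1,"fingers":10}
    - {"xyz":[-26,1.4,-0.6],"turn":0.1,"fingers":10}
    - {"xyz":[-34,1.4,-0.6],"turn":0.1,"fingers":10}
    - {"xyz":[-42,1.4,-0.6],"turn":0.1,"fingers":10}
    - {"xyz":[-50,1.4,-0.6],"turn":0.1,"fingers":10}
    - {"xyz":[-58,1.4,-0.6],"turn":0.1,"fingers":10}
    - {"xyz":[-66,1.4,-0.6],"turn":0.1,"fingers":10}
    - {"xyz":[-72,1.4,-0.6],"turn":0.1,"fingers":10}

```text
t: 8.88
eef_pos: [0.506, -0.048, 0.0672]
ee_rot: [-90.1, -0.2, -96.8]
contact_force: [0.3, 0.3, -1.7]
opening: 0.0235
```

```bash
python3 -c "
from h import *
go(.497,-.120,.068,-96.8)
snap('scene','sc5.png')
crop('sc5.png',280,180,200,150,4,'c10.png')"
```

```text
shift mm [72.5 -0.6 -0.3] turn -0.0 yaw -96.84 t 8.9 pos [ 0.506  -0.048   0.0672] F [ 0.3  0.3 -1.7] op 0.0235
```

View pics/c10.png

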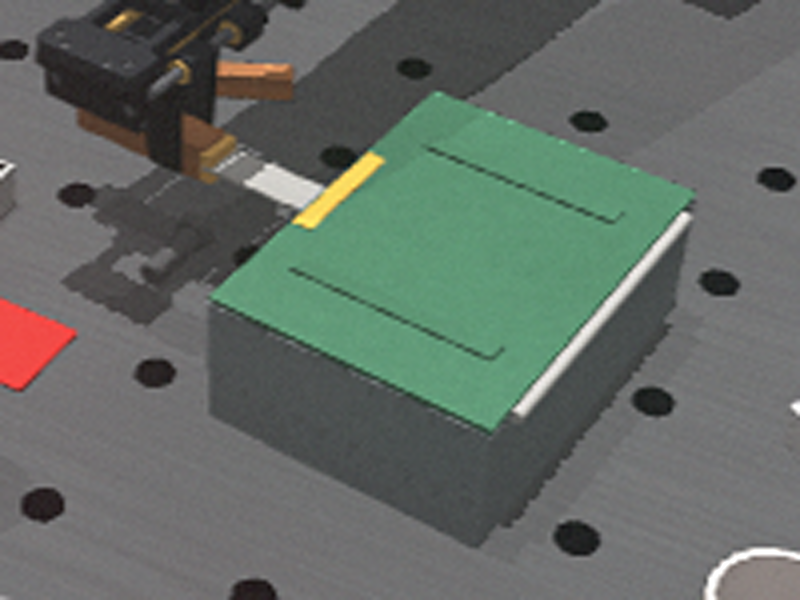

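The blade is in the slot with no contact force. Lifting slowly.

>>> step_arm:
  rows:
    - {"xyz":[0,-3,0],"turn":0,"fingers":10}
    - {"xyz":[0,-6,0],"turn":0,"fingers":10}
    - {"xyz":[0,-10,0],"turn":0,"fingers":10}
    - {"xyz":[0,-14,0],"turn":0,"fingers":10}
    - {"xyz":[0,-18,0],"turn":0,"fingers":10}
    - {"xyz":[0,-22,0],"turn":0,"fingers":10}
    - {"xyz":[0,-26,0],"turn":0,"fingers":10}
    - {"xyz":[0,-30,0],"turn":0,"fingers":10}
    - {"xyz":[0,-33,0],"turn":0,"fingers":10}
    - {"xyz":[0,-35,0],"turn":0,"fingers":10}

```text
t: 9.77
eef_pos: [0.5061, -0.0475, 0.1026]
ee_rot: [-90.1, -0.1, -96.8]
contact_force: [0.1, 1.4, -6.4]
opening: 0.024
```

```bash
python3 -c "
from h import *
go(.497,-.120,.068,-96.8)
snap('scene','sc6.png')
crop('sc6.png',280,180,200,150,4,'c11.png')"
```

```text
shift mm [73.  34.8 -0.3] turn -0.0 yaw -96.81 t 9.8 pos [ 0.5061 -0.0475  0.1026] F [ 0.1  1.4 -6.4] op 0.024
```

View pics/c11.png

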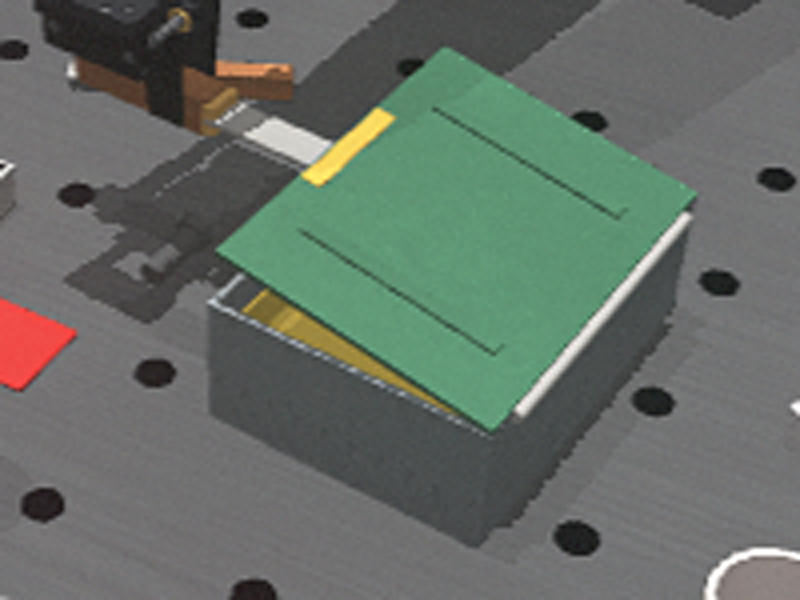

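Step 1 is achieved: the lid is about 0.2 rad up on the blade, about 6 N on the tool. I'll hold, then follow the arc.

>>> step_arm:
  rows:
    - {"xyz":[0,0,0],"turn":0,"fingers":10}
    - {"xyz":[0,0,0],"turn":0,"fingers":10}
    - {"xyz":[0,-3,0],"turn":0,"fingers":10}
    - {"xyz":[-2.5,-10,0],"turn":0,"fingers":10}
    - {"xyz":[-6,-21,0],"turn":0,"fingers":10}
    - {"xyz":[-10,-31,0],"turn":0,"fingers":10}
    - {"xyz":[-15.5,-41,0],"turn":0,"fingers":10}
    - {"xyz":[-21.5,-50.5,0],"turn":0,"fingers":10}
    - {"xyz":[-28,-59.5,0],"turn":0,"fingers":10}
    - {"xyz":[-34.5,-67,0],"turn":0,"fingers":10}

```text
t: 10.65
eef_pos: [0.5106, -0.0123, 0.1712]
ee_rot: [-90.0, -0.2, -96.8]
contact_force: [-1.8, 0.2, -5.5]
opening: 0.0235
```

```bash
python3 -c "
from h import *
go(.497,-.120,.068,-96.8)
snap('scene','sc7.png')
crop('sc7.png',240,120,240,180,3.3,'c12.png')"
```

```text
shift mm [108.2 103.5  -0.8] turn 0.0 yaw -96.77 t 10.7 pos [ 0.5106 -0.0123  0.1712] F [-1.8  0.2 -5.5] op 0.0235
```

View pics/c12.png

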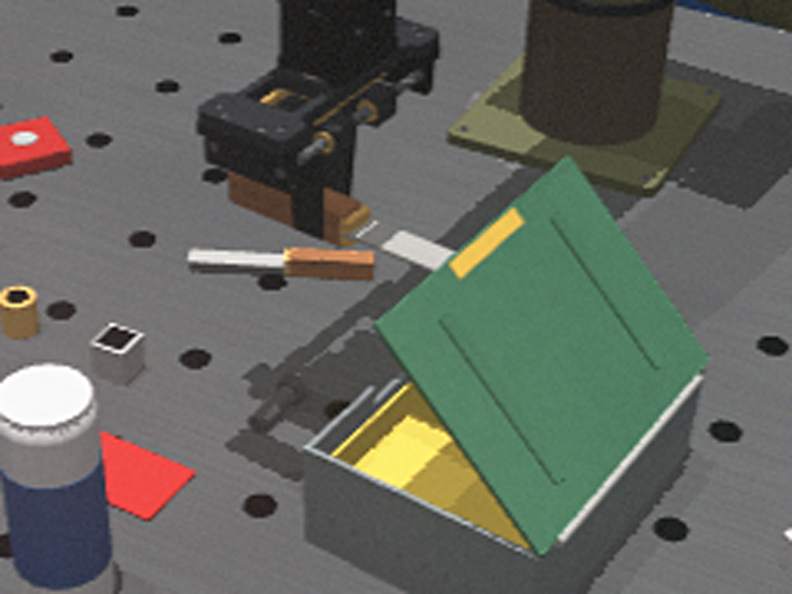

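>>> step_arm:
  rows:
    - {"xyz":[-8,-8,0],"turn":0,"fingers":10}
    - {"xyz":[-16.5,-15,0],"turn":0,"fingers":10}
    - {"xyz":[-25.5,-21.5,0],"turn":0,"fingers":10}
    - {"xyz":[-35,-27.5,0],"turn":0,"fingers":10}
    - {"xyz":[-45,-32.5,0],"turn":0,"fingers":10}
    - {"xyz":[-54.5,-36,0],"turn":0,"fingers":10}
    - {"xyz":[-63.5,-39,0],"turn":0,"fingers":10}
    - {"xyz":[-73,-41.5,0],"turn":0,"fingers":10}
    - {"xyz":[-82.5,-43,0],"turn":0,"fingers":10}
    - {"xyz":[-92.5,-44,0],"turn":0,"fingers":10}

```text
t: 11.53
eef_pos: [0.5227, 0.0814, 0.217]
ee_rot: [-89.9, -0.1, -96.8]
contact_force: [-0.2, -2.5, -3.0]
opening: 0.0238
```

```bash
python3 -c "
from h import *
go(.497,-.120,.068,-96.8)
snap('scene','sc8.png')
crop('sc8.png',240,120,240,180,3.3,'c13.png')"
```

```text
shift mm [202.8 149.3  -2.2] turn 0.0 yaw -96.75 t 11.5 pos [0.5227 0.0814 0.217 ] F [-0.2 -2.5 -3. ] op 0.0238
```

View pics/c13.png

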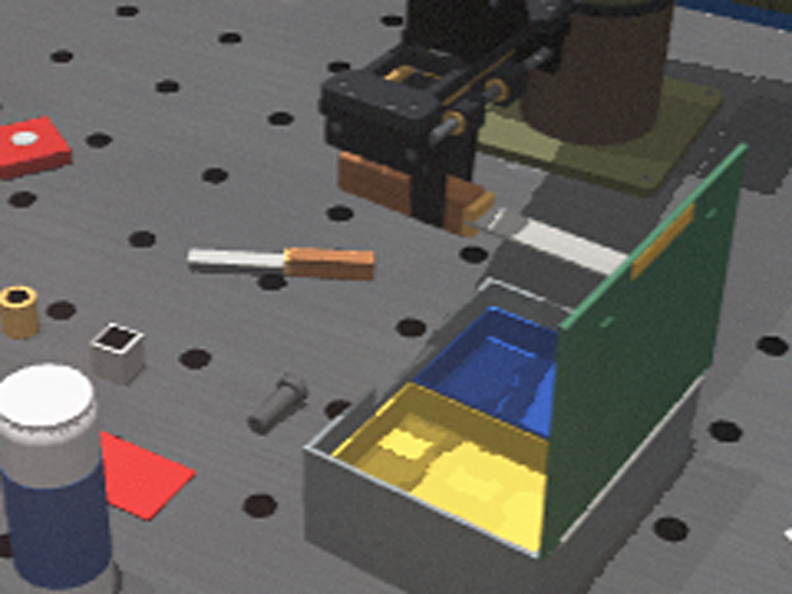

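>>> step_arm:
  rows:
    - {"xyz":[-5,0,0],"turn":0,"fingers":10}
    - {"xyz":[-10,0,0],"turn":0,"fingers":10}
    - {"xyz":[-15,0,0],"turn":0,"fingers":10}
    - {"xyz":[-18,0,0],"turn":0,"fingers":10}
    - {"xyz":[-18,0,0],"turn":0,"fingers":10}
    - {"xyz":[-18,0,0],"turn":0,"fingers":10}
    - {"xyz":[0,0,0],"turn":0,"fingers":10}
    - {"xyz":[25,0,0],"turn":0,"fingers":10}
    - {"xyz":[55,0,0],"turn":0,"fingers":10}
    - {"xyz":[90,0,0],"turn":0,"fingers":10}

```text
t: 12.42
eef_pos: [0.5126, -0.0064, 0.2176]
ee_rot: [-89.8, 0.1, -96.6]
contact_force: [0.8, 0.4, -1.5]
opening: 0.0234
```

```bash
python3 -c "
from h import *
go(.6347,-.2263,.20,-93.5)
snap('scene','sc9.png')
crop('sc9.png',160,120,320,240,2.5,'c14.png')"
```

```text
shift mm [204.4  17.7 146.5] turn -3.1 yaw -96.6 t 12.4 pos [ 0.5126 -0.0064  0.2176] F [ 0.8  0.4 -1.5] op 0.0234
```

View pics/c14.png

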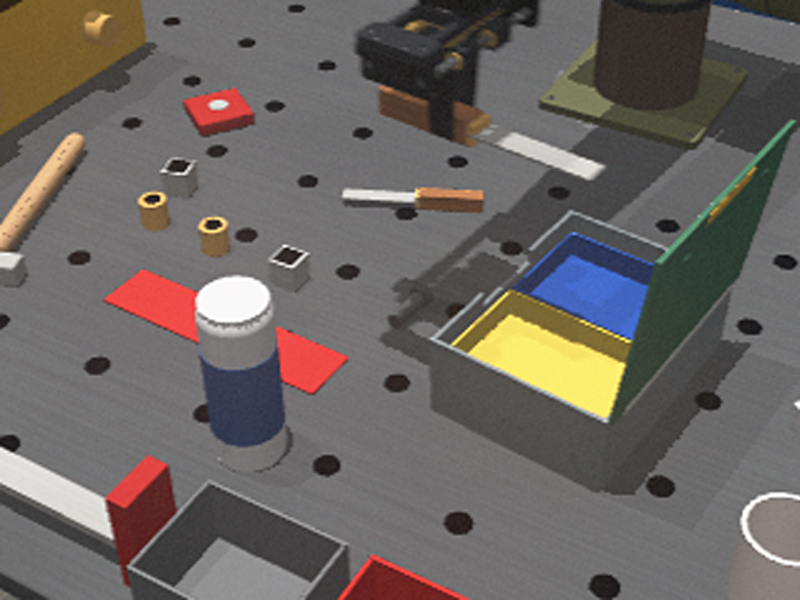

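>>> step_arm:
  rows:
    - {"xyz":[20,0,15],"turn":0,"fingers":10}
    - {"xyz":[44,1,32],"turn":0,"fingers":10}
    - {"xyz":[68,3,49],"turn":0,"fingers":10}
    - {"xyz":[92,6,66],"turn":-0.5,"fingers":10}
    - {"xyz":[116,9,83],"turn":-1,"fingers":10}
    - {"xyz":[140,12,100],"turn":-1.5,"fingers":10}
    - {"xyz":[164,15,117],"turn":-1.5,"fingers":10}
    - {"xyz":[185,17,132],"turn":-1.5,"fingers":10}
    - {"xyz":[199,18,143],"turn":-1.5,"fingers":10}
    - {"xyz":[204,18,146.5],"turn":-1.5,"fingers":10}

```text
t: 13.3
eef_pos: [0.634, -0.2346, 0.2003]
ee_rot: [-89.8, -0.2, -95.5]
contact_force: [-0.1, 0.9, -1.9]
opening: 0.0233
```

```bash
python3 -c "
from h import *
go(.635,-.2263,.0095,-95.1)"
```

```text
shift mm [ -8.9 190.7  -0.6] turn -0.4 yaw -95.52 t 13.3 pos [ 0.634  -0.2346  0.2003] F [-0.1  0.9 -1.9] op 0.0233
```

>>> step_arm:
  rows:
    - {"xyz":[-5,25,-0.6],"turn":-0.4,"fingers":10}
    - {"xyz":[-7,55,-0.6],"turn":-0.4,"fingers":10}
    - {"xyz":[-8,85,-0.6],"turn":-0.4,"fingers":10}
    - {"xyz":[-8,115,-0.6],"turn":-0.4,"fingers":10}
    - {"xyz":[-8,140,-0.6],"turn":-0.4,"fingers":10}
    - {"xyz":[-8,160,-0.6],"turn":-0.4,"fingers":10}
    - {"xyz":[-8,172,-0.6],"turn":-0.4,"fingers":10}
    - {"xyz":[-8,180,-0.6],"turn":-0.4,"fingers":10}
    - {"xyz":[-8,182,-0.6],"turn":-0.4,"fingers":10}
    - {"xyz":[-8,182,-0.6],"turn":-0.4,"fingers":10}

```text
t: 14.13
eef_pos: [0.6353, -0.2271, 0.0188]
ee_rot: [-89.7, -0.2, -95.1]
contact_force: [0.9, 0.0, -1.1]
opening: 0.0239
```

```bash
python3 -c "
from h import *
go(.635,-.2263,.0085,-95.1)
snap('side','s9.png');snap('scene','sc9b.png')
crop('s9.png',260,200,200,150,4,'c15.png')"
```

```text
shift mm [-0.8 10.3 -0.4] turn -0.0 yaw -95.12 t 14.1 pos [ 0.6353 -0.2271  0.0188] F [ 0.9  0.  -1.1] op 0.0239
```

View pics/c15.png

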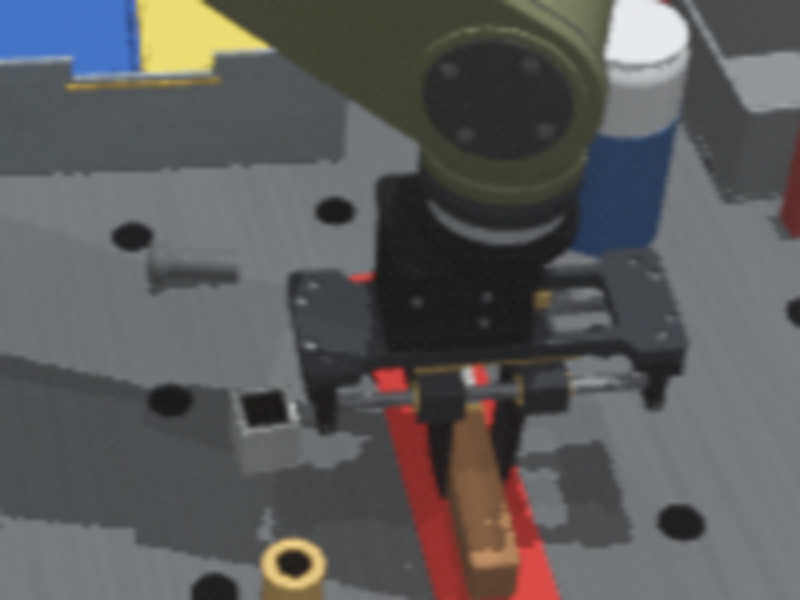

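Blade is over the mat. Lowering the last 10 mm and releasing to a 50 mm opening.

>>> step_arm:
  rows:
    - {"xyz":[-0.8,4,0],"turn":0,"fingers":10}
    - {"xyz":[-0.8,8,0],"turn":0,"fingers":10}
    - {"xyz":[-0.8,10,0],"turn":0,"fingers":10}
    - {"xyz":[-0.8,10,0],"turn":0,"fingers":10}
    - {"xyz":[-0.8,10,0],"turn":0,"fingers":10}
    - {"xyz":[-0.8,10,0],"turn":0,"fingers":60}
    - {"xyz":[-0.8,10,0],"turn":0,"fingers":60}
    - {"xyz":[-0.8,10,0],"turn":0,"fingers":60}
    - {"xyz":[-0.8,10,0],"turn":0,"fingers":60}
    - {"xyz":[-0.8,10,0],"turn":0,"fingers":60}

```text
t: 15.07
eef_pos: [0.6365, -0.227, 0.0105]
ee_rot: [-89.6, -0.2, -95.1]
contact_force: [0.2, -0.2, 0.2]
opening: 0.0516
```

>>> step_arm:
  rows:
    - {"xyz":[0,-5,0],"turn":0,"fingers":60}
    - {"xyz":[0,-20,0],"turn":0,"fingers":60}
    - {"xyz":[0,-50,0],"turn":0,"fingers":60}
    - {"xyz":[0,-90,0],"turn":0,"fingers":60}
    - {"xyz":[0,-120,0],"turn":0,"fingers":60}
    - {"xyz":[0,-150,-15],"turn":0,"fingers":60}
    - {"xyz":[0,-180,-30],"turn":0,"fingers":60}
    - {"xyz":[0,-200,-40],"turn":0,"fingers":60}
    - {"xyz":[0,-220,-40],"turn":0,"fingers":60}
    - {"xyz":[0,-220,-40],"turn":0,"fingers":60}

```text
t: 15.9
eef_pos: [0.5971, -0.2234, 0.2381]
ee_rot: [-89.0, -0.5, -95.1]
contact_force: [0.2, -0.0, 1.2]
opening: 0.0603
```

```bash
python3 -c "
from h import *
go(.54,-.171,.0085,-95.1)
C=cam('wrist'); np.save('Cw.npy',np.array([C[0],C[1],np.tile(C[2],(3,1))]))
snap('wrist','w10.png');snap('side','s10.png');snap('scene','sc10.png')
crop('s10.png',260,220,200,190,3,'c16.png')"
```

```text
shift mm [-49.  228.1 -65.7] turn -0.0 yaw -95.14 t 15.9 pos [ 0.5971 -0.2234  0.2381] F [ 0.2 -0.   1.2] op 0.0603
```

View pics/w10.png

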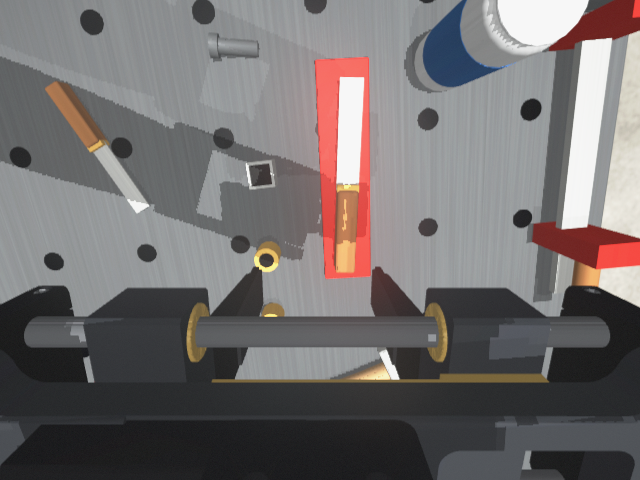

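View pics/c16.png

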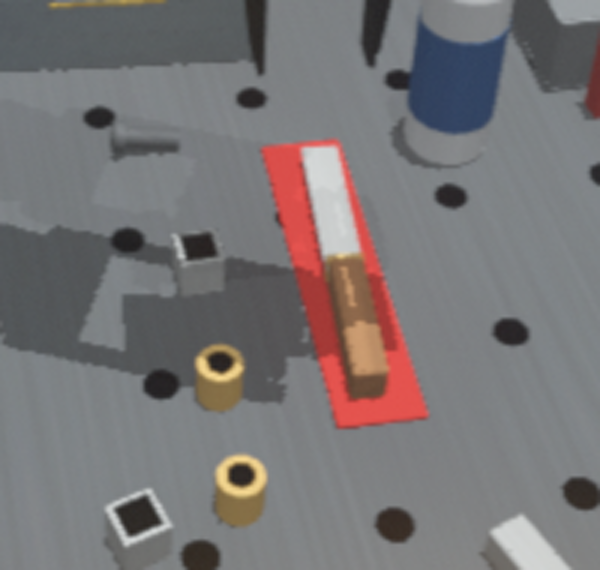

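Blade lies on the mat with its handle fully on it. Now I'll measure the square and bush in an enlarged crop.

```bash
python3 -c "
from h import *
crop('w10.png',225,150,75,125,5,'c17.png')"
```

```text
(no output)
```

View pics/c17.png

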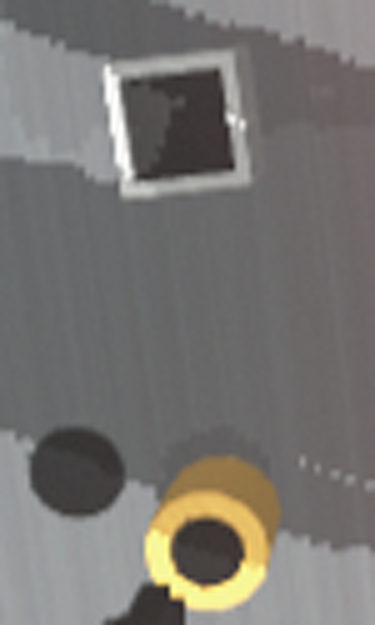

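```bash
python3 -c "
from h import *
np.set_printoptions(precision=4,suppress=True)
a=np.load('Cw.npy'); C=(a[0],a[1],a[2][0])
f=lambda p:np.array(p)/5+[225,150]
q=back(C,f([(106,67),(238,51),(254,183),(124,198)]),.032); print(q,q.mean(0))
for i in range(4):
  d=q[(i+1)%4]-q[i]; print(np.degrees(np.arctan2(d[1],d[0]))%90,np.linalg.norm(d))
print('bush',back(C,f([(208,550)]),.032))
# blade pose
print(back(C,[(351,77),(347,185)],.02))
"
```

```text
[[ 0.5295 -0.1608  0.032 ]
 [ 0.5588 -0.16    0.032 ]
 [ 0.5588 -0.189   0.032 ]
 [ 0.5293 -0.1897  0.032 ]] [ 0.5441 -0.1749  0.032 ]
1.6042629957890067 0.029289620909569145
0.008377492737892567 0.028956444723090977
1.3365734988361453 0.029430644436667455
89.72118028611642 0.028823277368390555
bush [[ 0.5374 -0.2743  0.032 ]]
[[ 0.6514 -0.0818  0.02  ]
 [ 0.6398 -0.1959  0.02  ]]
```

```bash
python3 -c "
from h import *
go(.543,-.1725,.005,-89.5)"
```

```text
shift mm [-45.9 224.3 -57.8] turn -5.6 yaw -95.12 t 16.1 pos [ 0.5949 -0.2223  0.2299] F [-0.5 -0.1 -0.5] op 0.0598
```

>>> step_arm:
  rows:
    - {"xyz":[-15,20,-20],"turn":-2,"fingers":60}
    - {"xyz":[-32,50,-40],"turn":-4,"fingers":60}
    - {"xyz":[-46,85,-57],"turn":-5.6,"fingers":60}
    - {"xyz":[-46,120,-58],"turn":-5.6,"fingers":60}
    - {"xyz":[-46,145,-58],"turn":-5.6,"fingers":60}
    - {"xyz":[-46,165,-58],"turn":-5.6,"fingers":60}
    - {"xyz":[-46,175,-58],"turn":-5.6,"fingers":60}
    - {"xyz":[-46,180,-58],"turn":-5.6,"fingers":60}
    - {"xyz":[-46,180,-58],"turn":-5.6,"fingers":60}
    - {"xyz":[-46,180,-58],"turn":-5.6,"fingers":60}

```text
t: 16.88
eef_pos: [0.5431, -0.1724, 0.0498]
ee_rot: [-89.6, -0.3, -89.5]
contact_force: [0.5, 0.1, 0.1]
opening: 0.0601
```

```bash
python3 -c "
from h import *
go(.543,-.1725,.005,-89.5)
snap('side','s11.png'); crop('s11.png',240,230,150,115,5,'c18.png')"
```

```text
shift mm [-0.1 44.8 -0.4] turn -0.0 yaw -89.52 t 16.9 pos [ 0.5431 -0.1724  0.0498] F [0.5 0.1 0.1] op 0.0601
```

View pics/c18.png

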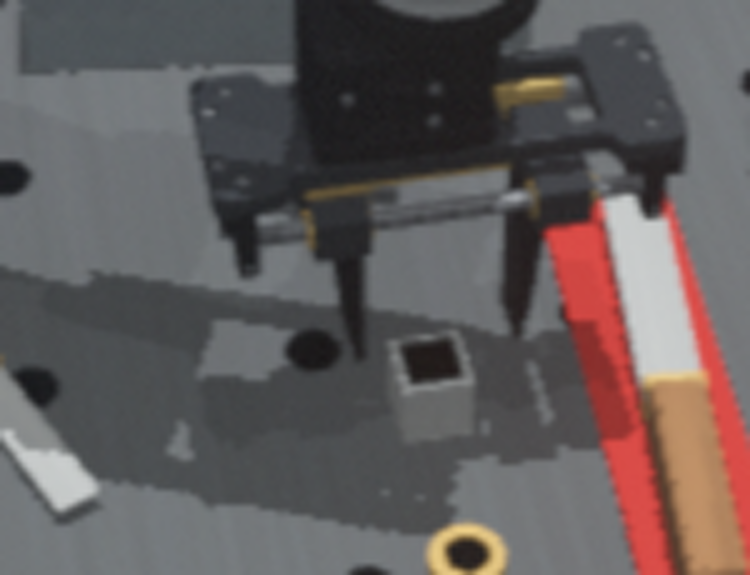

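>>> step_arm:
  rows:
    - {"xyz":[0,22,0],"turn":0,"fingers":60}
    - {"xyz":[0,38,0],"turn":0,"fingers":60}
    - {"xyz":[0,44,0],"turn":0,"fingers":60}
    - {"xyz":[0,44.5,0],"turn":0,"fingers":20}
    - {"xyz":[0,44.5,0],"turn":0,"fingers":20}
    - {"xyz":[0,44.5,0],"turn":0,"fingers":20}
    - {"xyz":[0,44.5,0],"turn":0,"fingers":20}
    - {"xyz":[0,44.5,0],"turn":0,"fingers":20}
    - {"xyz":[0,44.5,0],"turn":0,"fingers":20}
    - {"xyz":[0,44.5,0],"turn":0,"fingers":20}
  squeeze: 35

```text
t: 17.77
eef_pos: [0.5443, -0.1731, 0.0072]
ee_rot: [-89.5, -0.4, -89.5]
contact_force: [-2.6, 0.7, 5.2]
opening: 0.0302
```

```bash
python3 -c "
from h import *
go(.543,-.1725,.18,-97)"
```

```text
shift mm [   0.4 -172.8    0.3] turn 7.5 yaw -89.51 t 17.8 pos [ 0.5443 -0.1731  0.0072] F [-2.6  0.7  5.2] op 0.0302
```

>>> step_arm:
  rows:
    - {"xyz":[0,-15,0],"turn":0,"fingers":20}
    - {"xyz":[0,-45,0],"turn":0,"fingers":20}
    - {"xyz":[0,-80,0],"turn":1,"fingers":20}
    - {"xyz":[-20,-115,-10],"turn":2,"fingers":20}
    - {"xyz":[-50,-140,-20],"turn":3,"fingers":20}
    - {"xyz":[-85,-153,-30],"turn":4.5,"fingers":20}
    - {"xyz":[-120,-155,-40],"turn":6,"fingers":20}
    - {"xyz":[-150,-155,-48],"turn":7.3,"fingers":20}
    - {"xyz":[-175,-155,-55],"turn":7.3,"fingers":20}
    - {"xyz":[-185,-155,-58],"turn":7.3,"fingers":20}

```text
t: 18.6
eef_pos: [0.4821, 0.015, 0.1601]
ee_rot: [-89.4, -0.2, -96.7]
contact_force: [-0.4, 0.4, -1.4]
opening: 0.0297
```

```bash
python3 -c "
from h import *
go(.4719,.1436,.05,-96.8)
C=cam('wrist'); np.save('Cw.npy',np.array([C[0],C[1],np.tile(C[2],(3,1))]))
snap('wrist','w12.png'); snap('side','s12.png'); snap('scene','sc12.png')"
```

```text
shift mm [-127.   109.4  -26.2] turn 0.1 yaw -96.67 t 18.6 pos [0.4821 0.015  0.1601] F [-0.4  0.4 -1.4] op 0.0297
```

View pics/w12.png

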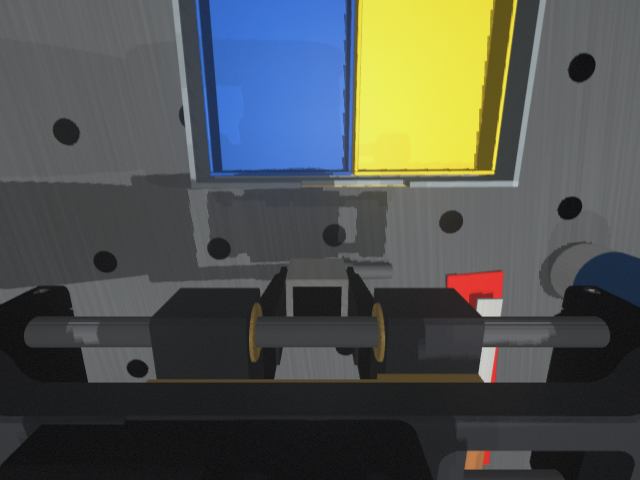

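View pics/sc12.png

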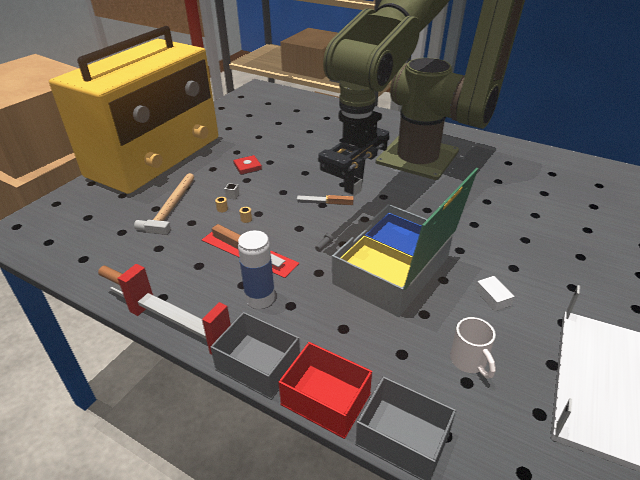

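```bash
python3 -c "
from h import *
np.set_printoptions(precision=4,suppress=True)
a=np.load('Cw.npy'); C=(a[0],a[1],a[2][0])
q=back(C,[(191,187),(518,185)],.085); d=q[1]-q[0]; print(q,np.linalg.norm(d),np.degrees(np.arctan2(d[1],d[0])),q.mean(0))
print(back(C,[(210,176),(353,175),(496,175)],.068))
"
```

```text
[[0.3978 0.0709 0.085 ]
 [0.6363 0.0445 0.085 ]] 0.23994513286132674 -6.33098693080571 [0.517  0.0577 0.085 ]
[[0.4078 0.0764 0.068 ]
 [0.5179 0.0643 0.068 ]
 [0.629  0.0513 0.068 ]]
```

Case located at front mid (0.517, 0.058), width 240 mm as given. Carrying the square over the blue tray and down.

>>> step_arm:
  rows:
    - {"xyz":[-20,0,-5],"turn":0.1,"fingers":20}
    - {"xyz":[-45,0,-10],"turn":0.1,"fingers":20}
    - {"xyz":[-70,0,-16],"turn":0.1,"fingers":20}
    - {"xyz":[-95,0,-20],"turn":0.1,"fingers":20}
    - {"xyz":[-115,5,-24],"turn":0.1,"fingers":20}
    - {"xyz":[-125,20,-26],"turn":0.1,"fingers":20}
    - {"xyz":[-127,40,-26],"turn":0.1,"fingers":20}
    - {"xyz":[-127,55,-26],"turn":0.1,"fingers":20}
    - {"xyz":[-127,60,-26],"turn":0.1,"fingers":20}
    - {"xyz":[-127,60,-26],"turn":0.1,"fingers":20}

```text
t: 19.58
eef_pos: [0.4722, 0.1399, 0.0973]
ee_rot: [-89.6, -0.4, -96.9]
contact_force: [1.1, -0.4, -1.6]
opening: 0.03
```

```bash
python3 -c "
from h import *
go(.4719,.1436,.050,-96.6)
C=cam('wrist'); np.save('Cw.npy',np.array([C[0],C[1],np.tile(C[2],(3,1))]))
snap('wrist','w13.png'); snap('side','s13.png'); snap('scene','sc13.png'); crop('s13.png',200,120,200,150,4,'c19.png'); crop('sc13.png',300,120,200,150,4,'c20.png')"
```

```text
shift mm [-3.9 47.3 -1.1] turn -0.3 yaw -96.91 t 19.6 pos [0.4722 0.1399 0.0973] F [ 1.1 -0.4 -1.6] op 0.03
```

View pics/c19.png

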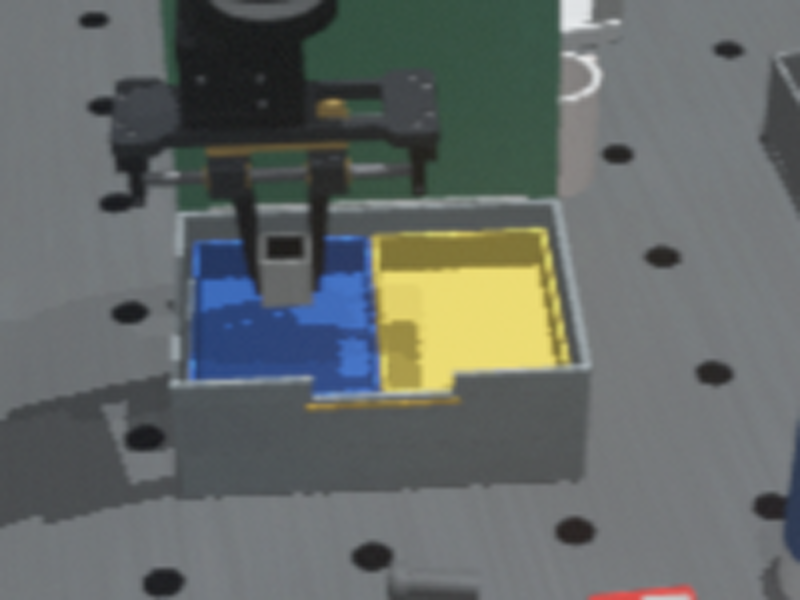

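View pics/c20.png

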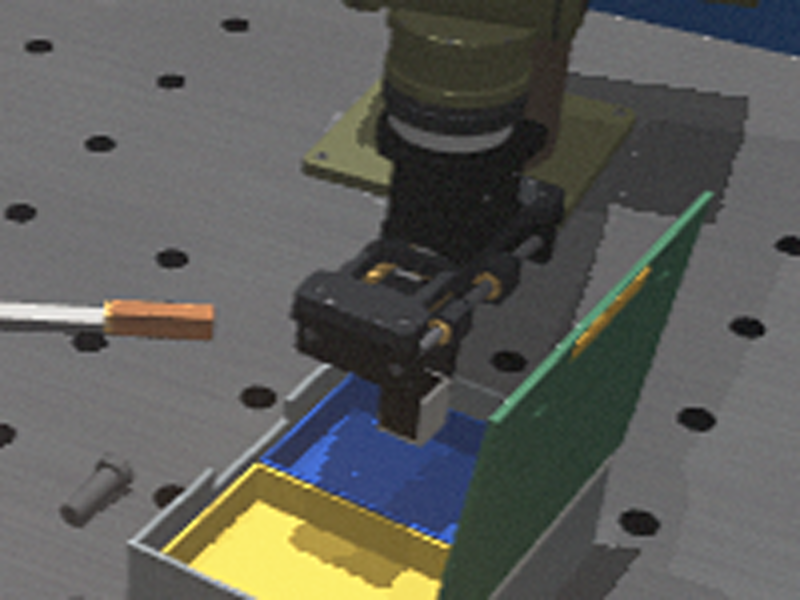

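>>> step_arm:
  rows:
    - {"xyz":[-4,12,-1],"turn":-0.3,"fingers":20}
    - {"xyz":[-4,25,-1],"turn":-0.3,"fingers":20}
    - {"xyz":[-4,36,-1],"turn":-0.3,"fingers":20}
    - {"xyz":[-4,43,-1],"turn":-0.3,"fingers":20}
    - {"xyz":[-4,47,-1],"turn":-0.3,"fingers":20}
    - {"xyz":[-4,48,-1],"turn":-0.3,"fingers":20}
    - {"xyz":[-4,48,-1],"turn":-0.3,"fingers":20}
    - {"xyz":[-4,48,-1],"turn":-0.3,"fingers":48}
    - {"xyz":[-4,48,-1],"turn":-0.3,"fingers":48}
    - {"xyz":[-4,48,-1],"turn":-0.3,"fingers":48}

```text
t: 20.57
eef_pos: [0.4748, 0.1446, 0.0532]
ee_rot: [-89.2, -0.3, -96.6]
contact_force: [0.7, 0.2, -0.6]
opening: 0.0442
```

>>> step_arm:
  rows:
    - {"xyz":[0,0,0],"turn":0,"fingers":48}
    - {"xyz":[0,-10,0],"turn":0,"fingers":48}
    - {"xyz":[0,-35,0],"turn":0,"fingers":50}
    - {"xyz":[0,-65,0],"turn":0,"fingers":60}
    - {"xyz":[0,-95,0],"turn":0,"fingers":60}
    - {"xyz":[20,-125,0],"turn":0,"fingers":60}
    - {"xyz":[50,-150,10],"turn":0,"fingers":60}
    - {"xyz":[80,-165,20],"turn":0,"fingers":60}
    - {"xyz":[112,-170,30],"turn":0,"fingers":60}
    - {"xyz":[140,-170,35],"turn":0,"fingers":60}

```text
t: 21.4
eef_pos: [0.493, 0.0008, 0.2285]
ee_rot: [-88.8, -0.3, -96.6]
contact_force: [0.2, 0.3, -0.4]
opening: 0.06
```

```bash
python3 -c "
from h import *
go(.539,-.24,.22,-96.6)
C=cam('wrist'); np.save('Cw.npy',np.array([C[0],C[1],np.tile(C[2],(3,1))]))
snap('wrist','w14.png'); snap('side','s14.png'); crop('s14.png',200,120,200,150,4,'c21.png')
crop('s14.png',270,270,150,150,4,'c22.png')"
```

```text
shift mm [233.9  11.2  73.1] turn 0.0 yaw -96.59 t 21.4 pos [0.493  0.0008 0.2285] F [ 0.2  0.3 -0.4] op 0.06
```

View pics/c21.png

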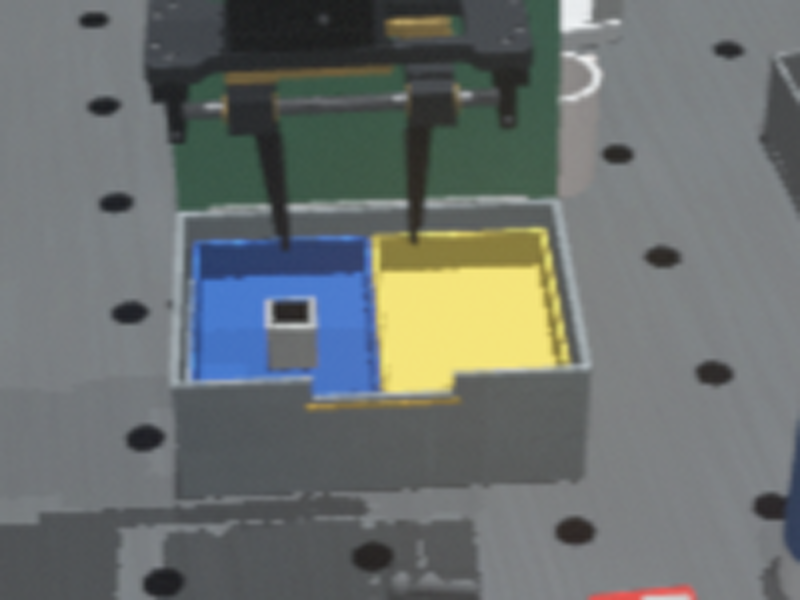

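View pics/c22.png

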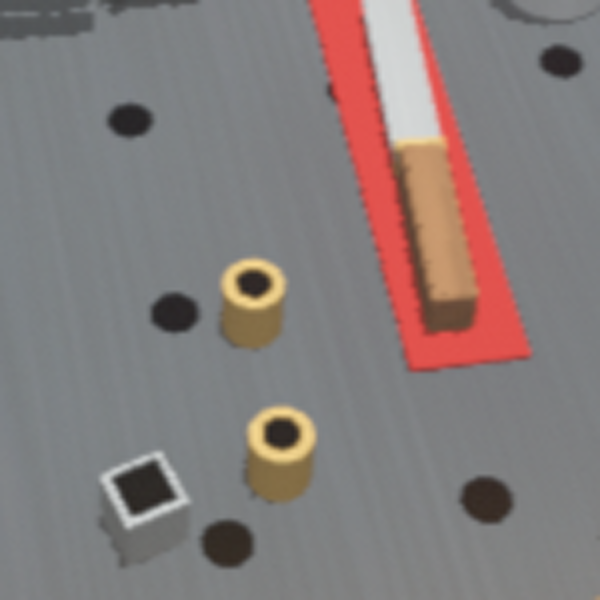

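Square A sits in the blue tray (side crop (291,312)); other parts haven't moved. Next is bush A.

```bash
python3 -c "
from h import *
go(.5365,-.273,.05,-96.6)"
```

```text
shift mm [264.2 179.   73.8] turn -0.3 yaw -96.86 t 21.5 pos [ 0.492  -0.0005  0.2263] F [ 0.4 -0.   0.2] op 0.0601
```

>>> step_arm:
  rows:
    - {"xyz":[25,0,8],"turn":0,"fingers":60}
    - {"xyz":[60,0,18],"turn":0,"fingers":60}
    - {"xyz":[97,0,28],"turn":0,"fingers":60}
    - {"xyz":[134,10,39],"turn":0,"fingers":60}
    - {"xyz":[170,35,50],"turn":0,"fingers":60}
    - {"xyz":[202,65,60],"turn":0,"fingers":60}
    - {"xyz":[230,100,67],"turn":0,"fingers":60}
    - {"xyz":[252,135,72],"turn":0,"fingers":60}
    - {"xyz":[262,160,74],"turn":0,"fingers":60}
    - {"xyz":[264,172,74],"turn":0,"fingers":60}

```text
t: 22.33
eef_pos: [0.5341, -0.2727, 0.0519]
ee_rot: [-89.4, -0.1, -97.0]
contact_force: [-1.4, 0.4, 0.0]
opening: 0.06
```

```bash
python3 -c "
from h import *
go(.5365,-.273,.005,-96.6)
snap('side','s15.png'); crop('s15.png',270,270,150,150,4,'c23.png')"
```

```text
shift mm [-0.1 46.9  1.9] turn -0.4 yaw -96.97 t 22.3 pos [ 0.5341 -0.2727  0.0519] F [-1.4  0.4  0. ] op 0.06
```

View pics/c23.png

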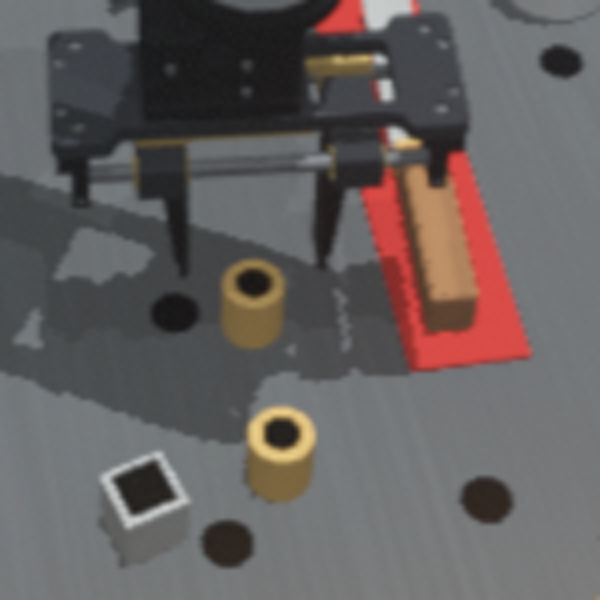

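>>> step_arm:
  rows:
    - {"xyz":[0,22,1.5],"turn":0,"fingers":60}
    - {"xyz":[0,38,1.5],"turn":0,"fingers":60}
    - {"xyz":[0,45,1.5],"turn":0,"fingers":60}
    - {"xyz":[0,46,1.5],"turn":0,"fingers":20}
    - {"xyz":[0,46,1.5],"turn":0,"fingers":20}
    - {"xyz":[0,46,1.5],"turn":0,"fingers":20}
    - {"xyz":[0,46,1.5],"turn":0,"fingers":20}
    - {"xyz":[0,46,1.5],"turn":0,"fingers":20}
    - {"xyz":[0,46,1.5],"turn":0,"fingers":20}
    - {"xyz":[0,46,1.5],"turn":0,"fingers":20}

```text
t: 23.22
eef_pos: [0.5361, -0.272, 0.0065]
ee_rot: [-89.5, -0.1, -97.0]
contact_force: [-0.1, 1.6, 6.0]
opening: 0.0294
```

```bash
python3 -c "
from h import *
go(.5830,.1300,.17,-96.6)"
```

```text
shift mm [-404.4 -164.2   -0.5] turn -0.4 yaw -96.96 t 23.2 pos [ 0.5361 -0.272   0.0065] F [-0.1  1.6  6. ] op 0.0294
```

>>> step_arm:
  rows:
    - {"xyz":[0,-15,0],"turn":0,"fingers":20}
    - {"xyz":[0,-45,0],"turn":0,"fingers":20}
    - {"xyz":[-10,-80,0],"turn":0,"fingers":20}
    - {"xyz":[-35,-115,0],"turn":0,"fingers":20}
    - {"xyz":[-70,-140,0],"turn":0,"fingers":20}
    - {"xyz":[-108,-155,0],"turn":0,"fingers":20}
    - {"xyz":[-146,-160,0],"turn":-0.3,"fingers":20}
    - {"xyz":[-184,-160,0],"turn":-0.3,"fingers":20}
    - {"xyz":[-222,-160,0],"turn":-0.3,"fingers":20}
    - {"xyz":[-255,-160,0],"turn":-0.3,"fingers":20}

```text
t: 24.05
eef_pos: [0.5651, -0.0162, 0.166]
ee_rot: [-89.4, -0.1, -96.6]
contact_force: [-0.3, -0.5, -0.4]
opening: 0.0294
```

```bash
python3 -c "
from h import *
go(.5830,.1300,.051,-96.6)"
```

```text
shift mm [-147.5  114.8   -0.2] turn -0.0 yaw -96.64 t 24.1 pos [ 0.5651 -0.0162  0.166 ] F [-0.3 -0.5 -0.4] op 0.0294
```

>>> step_arm:
  rows:
    - {"xyz":[-25,0,0],"turn":0,"fingers":20}
    - {"xyz":[-55,0,0],"turn":0,"fingers":20}
    - {"xyz":[-85,0,0],"turn":0,"fingers":20}
    - {"xyz":[-115,5,0],"turn":0,"fingers":20}
    - {"xyz":[-136,15,0],"turn":0,"fingers":20}
    - {"xyz":[-145,30,0],"turn":0,"fingers":20}
    - {"xyz":[-147,48,0],"turn":0,"fingers":20}
    - {"xyz":[-147,60,0],"turn":0,"fingers":20}
    - {"xyz":[-147,68,0],"turn":0,"fingers":20}
    - {"xyz":[-147,70,0],"turn":0,"fingers":20}

```text
t: 24.88
eef_pos: [0.5813, 0.129, 0.0934]
ee_rot: [-89.7, -0.1, -96.7]
contact_force: [-0.2, -0.5, -1.1]
opening: 0.0293
```

```bash
python3 -c "
from h import *
go(.5830,.1300,.050,-96.6)
snap('side','s16.png'); crop('s16.png',200,120,200,150,4,'c24.png')"
```

```text
shift mm [-1.3 43.4  1.3] turn -0.1 yaw -96.66 t 24.9 pos [0.5813 0.129  0.0934] F [-0.2 -0.5 -1.1] op 0.0293
```

View pics/c24.png

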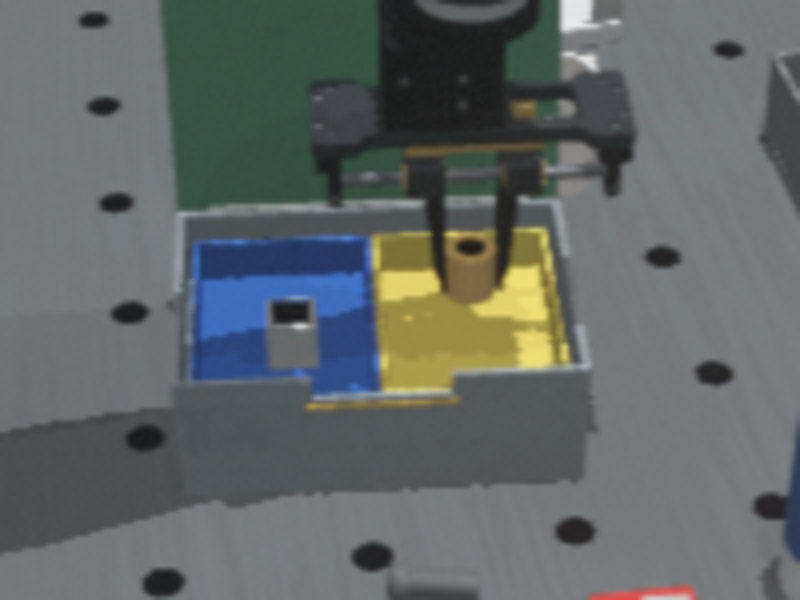

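>>> step_arm:
  rows:
    - {"xyz":[-1,12,1],"turn":0,"fingers":20}
    - {"xyz":[-1,24,1],"turn":0,"fingers":20}
    - {"xyz":[-1,34,1],"turn":0,"fingers":20}
    - {"xyz":[-1,41,1],"turn":0,"fingers":20}
    - {"xyz":[-1,44,1],"turn":0,"fingers":20}
    - {"xyz":[-1,45,1],"turn":0,"fingers":20}
    - {"xyz":[-1,45,1],"turn":0,"fingers":20}
    - {"xyz":[-1,45,1],"turn":0,"fingers":48}
    - {"xyz":[-1,45,1],"turn":0,"fingers":48}
    - {"xyz":[-1,45,1],"turn":0,"fingers":48}

```text
t: 25.77
eef_pos: [0.584, 0.1298, 0.0502]
ee_rot: [-89.5, -0.1, -96.7]
contact_force: [0.4, 0.3, -0.8]
opening: 0.044
```

>>> step_arm:
  rows:
    - {"xyz":[0,0,0],"turn":0,"fingers":48}
    - {"xyz":[0,-10,0],"turn":0,"fingers":48}
    - {"xyz":[0,-35,0],"turn":0,"fingers":50}
    - {"xyz":[0,-65,0],"turn":0,"fingers":60}
    - {"xyz":[0,-95,0],"turn":0,"fingers":60}
    - {"xyz":[20,-125,0],"turn":0,"fingers":60}
    - {"xyz":[50,-150,0],"turn":0,"fingers":60}
    - {"xyz":[85,-165,-10],"turn":0,"fingers":60}
    - {"xyz":[120,-170,-20],"turn":0,"fingers":60}
    - {"xyz":[155,-170,-30],"turn":0,"fingers":60}

```text
t: 26.6
eef_pos: [0.5355, -0.0214, 0.2244]
ee_rot: [-89.1, -0.1, -96.6]
contact_force: [1.2, 0.4, -0.4]
opening: 0.0598
```

```bash
python3 -c "
from h import *
go(.52,-.26,.23,-96.6)"
```

```text
shift mm [238.8  -5.   12.2] turn -0.0 yaw -96.62 t 26.6 pos [ 0.5355 -0.0214  0.2244] F [ 1.2  0.4 -0.4] op 0.0598
```

>>> step_arm:
  rows:
    - {"xyz":[20,0,2],"turn":-4,"fingers":55}
    - {"xyz":[50,0,4],"turn":-8,"fingers":55}
    - {"xyz":[85,0,6],"turn":-12,"fingers":55}
    - {"xyz":[120,0,8],"turn":-16,"fingers":55}
    - {"xyz":[155,0,10],"turn":-20,"fingers":55}
    - {"xyz":[185,0,12],"turn":-24,"fingers":55}
    - {"xyz":[210,0,12],"turn":-24,"fingers":55}
    - {"xyz":[230,0,12],"turn":-24,"fingers":55}
    - {"xyz":[238,0,12],"turn":-24,"fingers":55}
    - {"xyz":[238,0,12],"turn":-24,"fingers":55}

```text
t: 27.43
eef_pos: [0.5197, -0.2606, 0.2258]
ee_rot: [-89.2, -0.5, -72.8]
contact_force: [0.4, -0.2, -1.0]
opening: 0.0549
```

```bash
python3 -c "
from h import *
go(.465,-.376,.05,-72.5)
C=cam('wrist'); np.save('Cw.npy',np.array([C[0],C[1],np.tile(C[2],(3,1))]))
snap('wrist','w17.png');snap('side','s17.png')
crop('s17.png',270,270,150,150,4,'c26.png')"
```

```text
shift mm [ 92.4 175.4 -88.8] turn -0.3 yaw -72.76 t 27.4 pos [ 0.5197 -0.2606  0.2258] F [ 0.4 -0.2 -1. ] op 0.0549
```

View pics/w17.png

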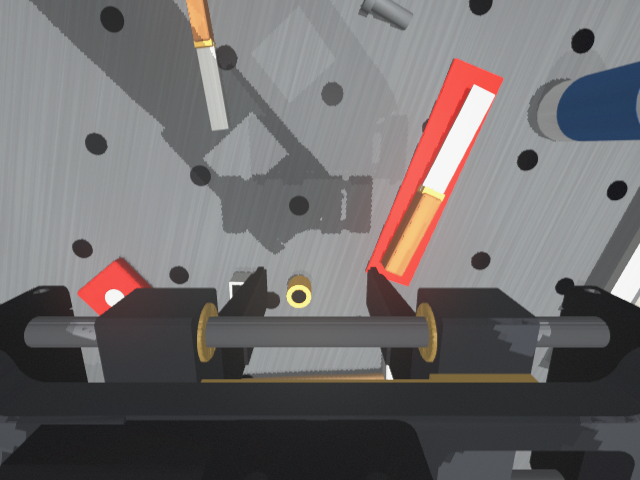

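View pics/s17.png

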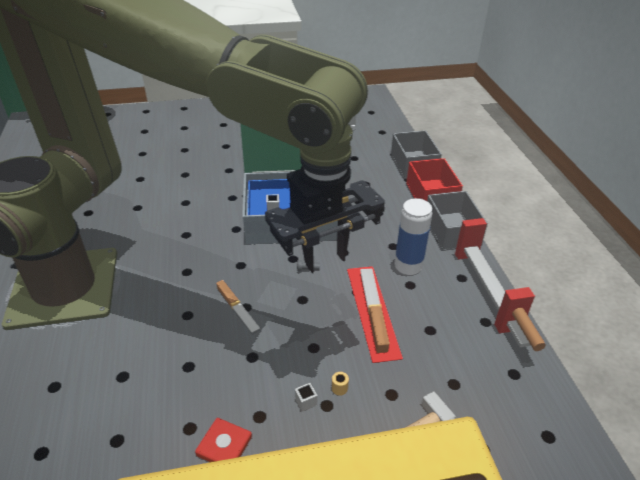

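```bash
python3 -c "
from h import *
a=np.load('Cw.npy'); C=(a[0],a[1],a[2][0])
print(back(C,[(299,296)],.032), 'box',back(cam('scene'),[(215,135),(120,187)],0))
g=lambda p:np.array(p)/4+[270,270]
q=back(cam('side'),[(299.5,385.6+4.4)],.032)
crop('s17.png',280,360,80,60,10,'c27.png')
"
```

```text
[[ 0.53174645 -0.35913634  0.032     ]] box [[ 0.20220975 -0.65368797  0.        ]
 [ 0.59130541 -0.68585555  0.        ]]
```

View pics/c27.png

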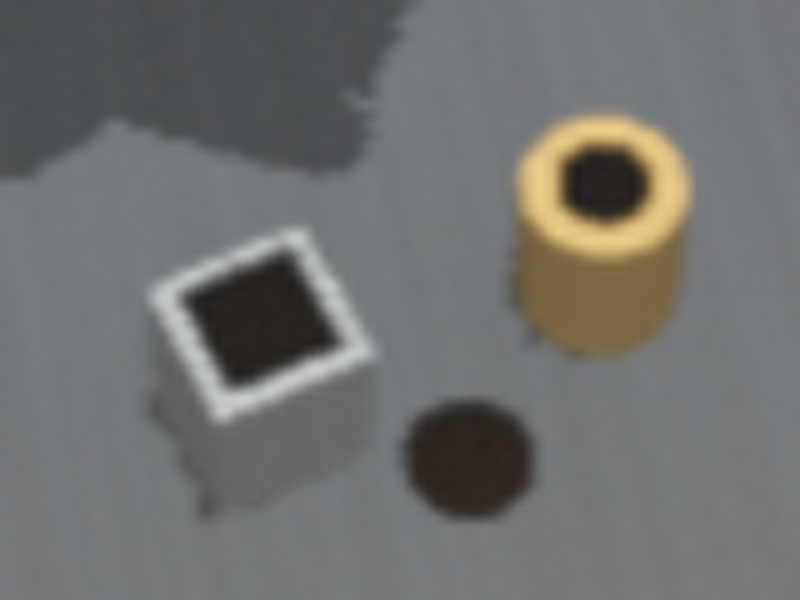

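```bash
python3 -c "
from h import *
S=cam('side')
q=back(S,np.array([(150,293),(301,227),(377,355),(218,423)])/10+[280,360],.032)
print(q.mean(0))
for i in range(4):
  d=q[(i+1)%4]-q[i]; print(np.degrees(np.arctan2(d[1],d[0]))%90,np.linalg.norm(d))
print(back(S,np.array([(604,184)])/10+[280,360],.032))
go(.465,-.375,.05,-74)
"
```

```text
[ 0.4646053  -0.37621369  0.032     ]
16.617004393658405 0.029802064056010158
16.489023556383813 0.029533137560042038
15.500452363531224 0.030619779034649977
14.879305333270608 0.028949711698421143
[[ 0.52997653 -0.35903217  0.032     ]]
shift mm [ 93.2 175.  -89.6] turn 1.4 yaw -72.63 t 27.5 pos [ 0.52   -0.2587  0.2254] F [-0.   0.7  0.3] op 0.0549
```

>>> step_arm:
  rows:
    - {"xyz":[15,5,-15],"turn":0.3,"fingers":54}
    - {"xyz":[35,20,-35],"turn":0.6,"fingers":54}
    - {"xyz":[58,45,-56],"turn":1,"fingers":54}
    - {"xyz":[77,75,-75],"turn":1.4,"fingers":54}
    - {"xyz":[89,105,-86],"turn":1.4,"fingers":54}
    - {"xyz":[93,130,-90],"turn":1.4,"fingers":54}
    - {"xyz":[93,145,-90],"turn":1.4,"fingers":54}
    - {"xyz":[93,158,-90],"turn":1.4,"fingers":54}
    - {"xyz":[93,165,-90],"turn":1.4,"fingers":54}
    - {"xyz":[93,167,-90],"turn":1.4,"fingers":54}

```text
t: 28.37
eef_pos: [0.4646, -0.3734, 0.0569]
ee_rot: [-89.3, -0.3, -73.9]
contact_force: [-0.5, 1.1, -0.7]
opening: 0.0543
```

```bash
python3 -c "
from h import *
go(.465,-.3755,.005,-74)
snap('side','s18.png');crop('s18.png',250,320,120,90,6.5,'c28.png')"
```

```text
shift mm [ 1.9 51.9 -0.9] turn 0.1 yaw -73.94 t 28.4 pos [ 0.4646 -0.3734  0.0569] F [-0.5  1.1 -0.7] op 0.0543
```

View pics/c28.png

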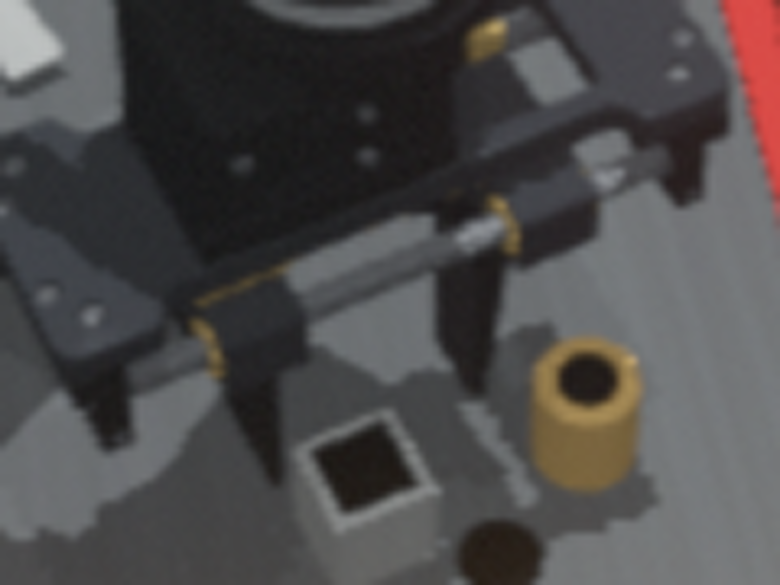

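>>> step_arm:
  rows:
    - {"xyz":[2,18,-1],"turn":0,"fingers":52}
    - {"xyz":[2,34,-1],"turn":0,"fingers":52}
    - {"xyz":[2,46,-1],"turn":0,"fingers":52}
    - {"xyz":[2,51,-1],"turn":0,"fingers":20}
    - {"xyz":[2,51,-1],"turn":0,"fingers":20}
    - {"xyz":[2,51,-1],"turn":0,"fingers":20}
    - {"xyz":[2,51,-1],"turn":0,"fingers":20}
    - {"xyz":[2,51,-1],"turn":0,"fingers":20}
    - {"xyz":[2,51,-1],"turn":0,"fingers":20}
    - {"xyz":[2,51,-1],"turn":0,"fingers":20}

```text
t: 29.25
eef_pos: [0.466, -0.3769, 0.0079]
ee_rot: [-89.2, -0.5, -74.0]
contact_force: [-0.0, -0.2, 4.0]
opening: 0.0299
```

>>> step_arm:
  rows:
    - {"xyz":[0,-10,0],"turn":0,"fingers":20}
    - {"xyz":[0,-30,0],"turn":0,"fingers":20}
    - {"xyz":[0,-60,0],"turn":2,"fingers":20}
    - {"xyz":[-10,-90,0],"turn":5,"fingers":20}
    - {"xyz":[-40,-120,0],"turn":9,"fingers":20}
    - {"xyz":[-75,-145,0],"turn":13,"fingers":20}
    - {"xyz":[-110,-155,0],"turn":17,"fingers":20}
    - {"xyz":[-145,-155,0],"turn":21,"fingers":20}
    - {"xyz":[-180,-155,0],"turn":22.5,"fingers":20}
    - {"xyz":[-210,-155,0],"turn":22.5,"fingers":20}

```text
t: 30.08
eef_pos: [0.4044, -0.1726, 0.1617]
ee_rot: [-89.0, -0.1, -96.5]
contact_force: [0.2, -0.5, -1.3]
opening: 0.0298
```

```bash
python3 -c "
from h import *
go(.4667,.1015,.16,-96.6)"
```

```text
shift mm [-279.4    1.6   30.8] turn 0.1 yaw -96.52 t 30.1 pos [ 0.4044 -0.1726  0.1617] F [ 0.2 -0.5 -1.3] op 0.0298
```

>>> step_arm:
  rows:
    - {"xyz":[-20,0,3],"turn":0,"fingers":20}
    - {"xyz":[-55,0,6],"turn":0,"fingers":20}
    - {"xyz":[-92,0,10],"turn":0,"fingers":20}
    - {"xyz":[-130,0,14],"turn":0,"fingers":20}
    - {"xyz":[-168,0,18],"turn":0,"fingers":20}
    - {"xyz":[-205,0,22],"turn":0,"fingers":20}
    - {"xyz":[-240,0,26],"turn":0,"fingers":20}
    - {"xyz":[-265,10,30],"turn":0,"fingers":20}
    - {"xyz":[-277,30,31],"turn":0,"fingers":20}
    - {"xyz":[-279,50,31],"turn":0,"fingers":20}

```text
t: 30.92
eef_pos: [0.4687, 0.1033, 0.1126]
ee_rot: [-88.8, -0.1, -96.3]
contact_force: [-0.8, -1.3, -1.1]
opening: 0.0299
```

```bash
python3 -c "
from h import *
go(.4667,.1015,.051,-96.6)
snap('side','s19.png'); crop('s19.png',200,120,200,150,4,'c29.png')"
```

```text
shift mm [ 1.9 61.6 -3.1] turn 0.3 yaw -96.32 t 30.9 pos [0.4687 0.1033 0.1126] F [-0.8 -1.3 -1.1] op 0.0299
```

View pics/c29.png

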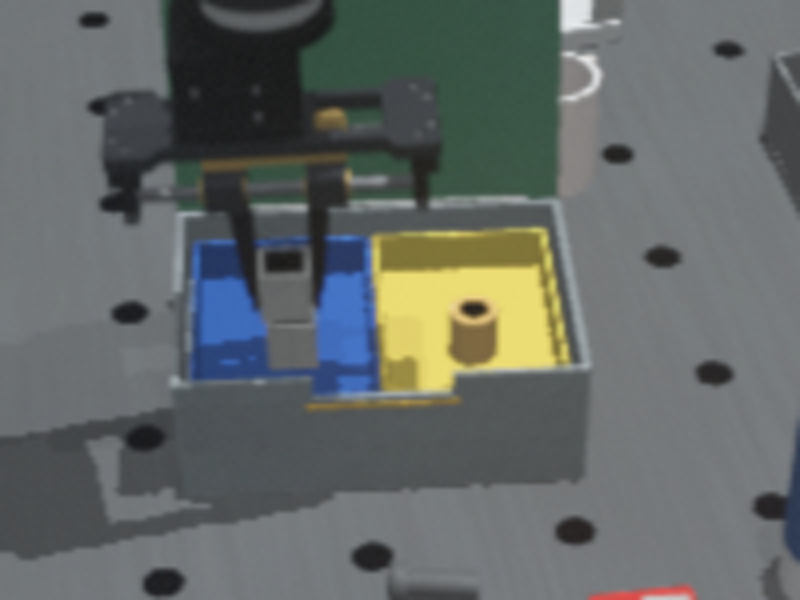

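```bash
python3 -c "
from h import *
p=back(cam('side'),[(272.75,198),(318,197)],.073);print(p)
d=np.array([.1149,.9934]);n=np.array([-.9934,.1149]);c=np.array([.517,.0577])+.0875*d
for q in p: print((q[:2]-c)@d,(q[:2]-c)@n)
go(.4667,.1005,.051,-96.4)
"
```

```text
[[0.47424178 0.14499105 0.073     ]
 [0.58211819 0.12970537 0.073     ]]
-0.005701972802679517 0.0525057546180934
-0.008491769284056708 -0.05641498906734308
shift mm [ 1.2 56.2  1.2] turn 0.0 yaw -96.36 t 31.0 pos [0.4651 0.1021 0.1072] F [-2.3 -0.2 -3.5] op 0.0298
```

>>> step_arm:
  rows:
    - {"xyz":[1,12,1],"turn":0,"fingers":20}
    - {"xyz":[1,26,1],"turn":0,"fingers":20}
    - {"xyz":[1,39,1],"turn":0,"fingers":20}
    - {"xyz":[1,49,1],"turn":0,"fingers":20}
    - {"xyz":[1,55,1],"turn":0,"fingers":20}
    - {"xyz":[1,57,1],"turn":0,"fingers":20}
    - {"xyz":[1,57,1],"turn":0,"fingers":20}
    - {"xyz":[1,57,1],"turn":0,"fingers":48}
    - {"xyz":[1,57,1],"turn":0,"fingers":48}
    - {"xyz":[1,57,1],"turn":0,"fingers":48}

```text
t: 31.8
eef_pos: [0.4674, 0.1008, 0.0513]
ee_rot: [-89.2, -0.2, -96.4]
contact_force: [0.1, -0.9, 0.0]
opening: 0.0441
```

>>> step_arm:
  rows:
    - {"xyz":[0,0,0],"turn":0,"fingers":48}
    - {"xyz":[0,-10,0],"turn":0,"fingers":48}
    - {"xyz":[0,-35,0],"turn":0,"fingers":50}
    - {"xyz":[0,-65,0],"turn":0,"fingers":60}
    - {"xyz":[0,-95,0],"turn":0,"fingers":60}
    - {"xyz":[20,-125,0],"turn":0,"fingers":60}
    - {"xyz":[50,-150,0],"turn":0,"fingers":60}
    - {"xyz":[85,-165,10],"turn":0,"fingers":60}
    - {"xyz":[120,-170,20],"turn":0,"fingers":60}
    - {"xyz":[155,-170,30],"turn":0,"fingers":60}

```text
t: 32.63
eef_pos: [0.4792, -0.0575, 0.2264]
ee_rot: [-88.8, -0.2, -96.3]
contact_force: [1.0, 0.8, 0.9]
opening: 0.0602
```

```bash
python3 -c "
from h import *
go(.531,-.358,.05,-96.4)
snap('side','s20.png');snap('scene','sc20.png'); crop('s20.png',230,140,140,105,5.5,'c30.png')"
```

```text
shift mm [292.3 179.3  81. ] turn 0.1 yaw -96.32 t 32.6 pos [ 0.4792 -0.0575  0.2264] F [1.  0.8 0.9] op 0.0602
```

View pics/c30.png

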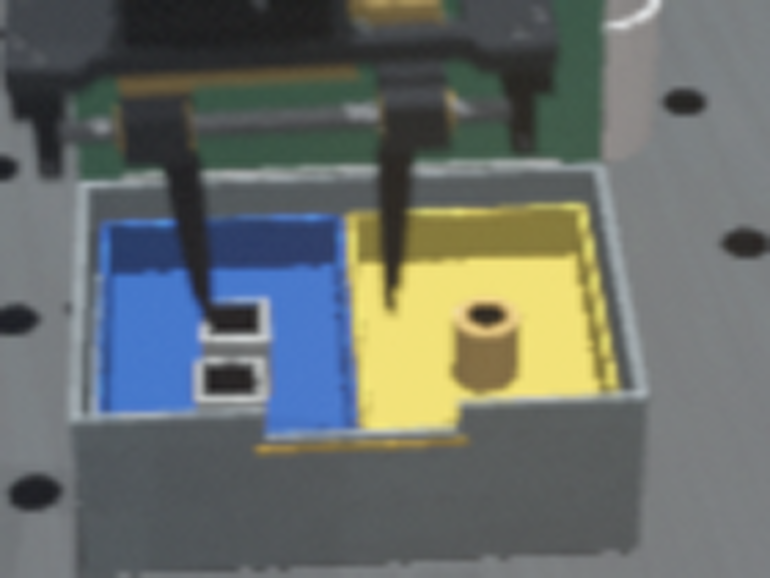

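View pics/s20.png

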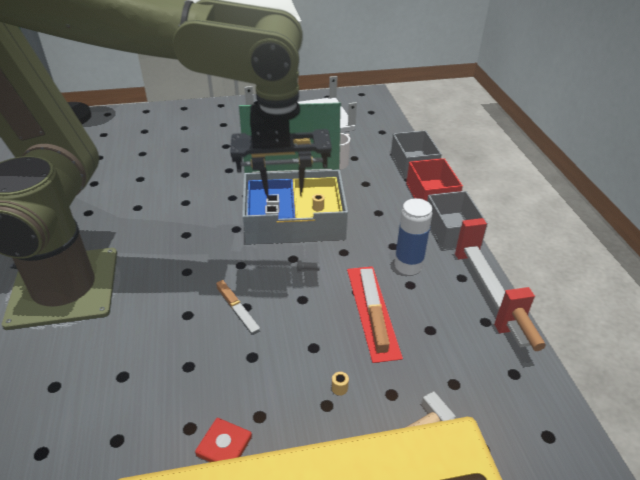

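View pics/sc20.png

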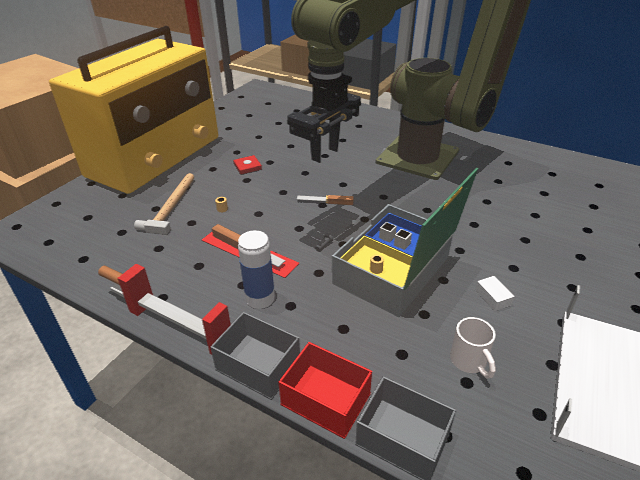

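Squares in the blue tray at side (272,198) and (272,209), bush A in the yellow at (318,198); bush B still at (340,380). Fetching it.

>>> step_arm:
  rows:
    - {"xyz":[30,0,8],"turn":0,"fingers":60}
    - {"xyz":[65,0,18],"turn":0,"fingers":60}
    - {"xyz":[102,0,28],"turn":0,"fingers":60}
    - {"xyz":[140,10,39],"turn":0,"fingers":60}
    - {"xyz":[178,35,50],"turn":0,"fingers":60}
    - {"xyz":[215,65,60],"turn":0,"fingers":60}
    - {"xyz":[248,100,70],"turn":0,"fingers":60}
    - {"xyz":[275,135,77],"turn":0,"fingers":60}
    - {"xyz":[289,160,81],"turn":0,"fingers":60}
    - {"xyz":[292,172,81],"turn":0,"fingers":60}

```text
t: 33.57
eef_pos: [0.5269, -0.3614, 0.0515]
ee_rot: [-89.2, -0.2, -96.8]
contact_force: [-0.3, 0.7, 0.4]
opening: 0.0597
```

```bash
python3 -c "
from h import *
go(.531,-.358,.005,-96.4)
snap('side','s21.png'); crop('s21.png',270,290,150,110,5,'c31.png')"
```

```text
shift mm [-4.  46.6  3.1] turn -0.4 yaw -96.78 t 33.6 pos [ 0.5269 -0.3614  0.0515] F [-0.3  0.7  0.4] op 0.0597
```

View pics/c31.png

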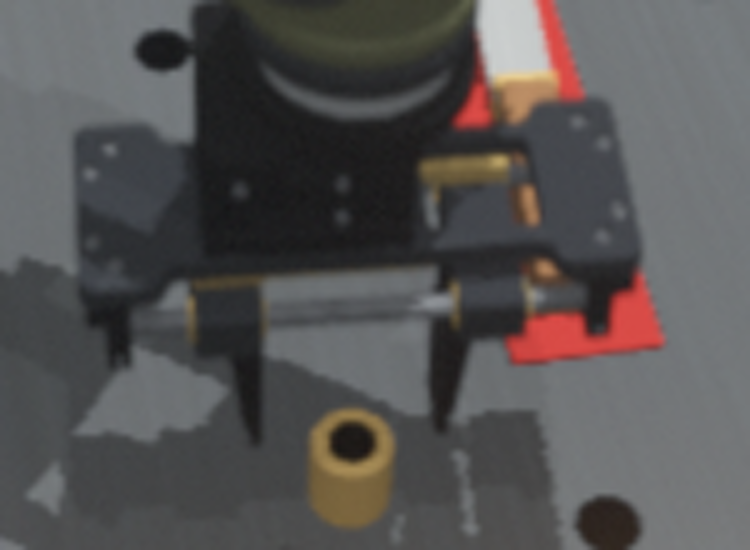

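>>> step_arm:
  rows:
    - {"xyz":[-2,14,2],"turn":-0.3,"fingers":60}
    - {"xyz":[-3,30,3],"turn":-0.3,"fingers":60}
    - {"xyz":[-3,42,3],"turn":-0.3,"fingers":60}
    - {"xyz":[-3,46,3],"turn":-0.3,"fingers":20}
    - {"xyz":[-3,46,3],"turn":-0.3,"fingers":20}
    - {"xyz":[-3,46,3],"turn":-0.3,"fingers":20}
    - {"xyz":[-3,46,3],"turn":-0.3,"fingers":20}
    - {"xyz":[-3,46,3],"turn":-0.3,"fingers":20}
    - {"xyz":[-3,46,3],"turn":-0.3,"fingers":20}
    - {"xyz":[-3,46,3],"turn":-0.3,"fingers":20}

```text
t: 34.45
eef_pos: [0.5295, -0.358, 0.0033]
ee_rot: [-89.4, -0.1, -96.5]
contact_force: [0.5, 0.9, 4.3]
opening: 0.0294
```

>>> step_arm:
  rows:
    - {"xyz":[0,-10,0],"turn":0,"fingers":20}
    - {"xyz":[0,-35,0],"turn":0,"fingers":20}
    - {"xyz":[0,-70,0],"turn":0,"fingers":20}
    - {"xyz":[-20,-105,0],"turn":0,"fingers":20}
    - {"xyz":[-55,-135,0],"turn":0,"fingers":20}
    - {"xyz":[-92,-155,0],"turn":0,"fingers":20}
    - {"xyz":[-130,-160,0],"turn":0,"fingers":20}
    - {"xyz":[-168,-160,0],"turn":0,"fingers":20}
    - {"xyz":[-205,-160,0],"turn":0,"fingers":20}
    - {"xyz":[-240,-160,0],"turn":0,"fingers":20}

```text
t: 35.28
eef_pos: [0.5547, -0.1172, 0.1639]
ee_rot: [-89.4, -0.1, -96.5]
contact_force: [1.1, -0.1, -1.0]
opening: 0.0294
```

```bash
python3 -c "
from h import *
go(.578,.0875,.11,-96.6)"
```

```text
shift mm [-206.1   53.6   -0.7] turn 0.1 yaw -96.51 t 35.3 pos [ 0.5547 -0.1172  0.1639] F [ 1.1 -0.1 -1. ] op 0.0294
```

>>> step_arm:
  rows:
    - {"xyz":[-25,0,0],"turn":0,"fingers":20}
    - {"xyz":[-60,0,0],"turn":0,"fingers":20}
    - {"xyz":[-97,0,0],"turn":0,"fingers":20}
    - {"xyz":[-132,0,0],"turn":0,"fingers":20}
    - {"xyz":[-165,0,0],"turn":0,"fingers":20}
    - {"xyz":[-190,10,0],"turn":0,"fingers":20}
    - {"xyz":[-203,25,0],"turn":0,"fingers":20}
    - {"xyz":[-206,42,0],"turn":0,"fingers":20}
    - {"xyz":[-206,52,0],"turn":0,"fingers":20}
    - {"xyz":[-206,54,0],"turn":0,"fingers":20}

```text
t: 36.12
eef_pos: [0.5767, 0.0872, 0.1071]
ee_rot: [-89.6, -0.1, -96.5]
contact_force: [0.2, 0.1, -1.3]
opening: 0.0291
```

```bash
python3 -c "
from h import *
snap('side','s22.png'); crop('s22.png',230,130,140,105,5.5,'c32.png')
go(.577,.0875,.047,-96.6)"
```

```text
shift mm [-0.7 60.9 -0.8] turn 0.1 yaw -96.52 t 36.2 pos [0.5773 0.0869 0.1079] F [-0.6 -0.5 -1.2] op 0.0293
```

View pics/c32.png

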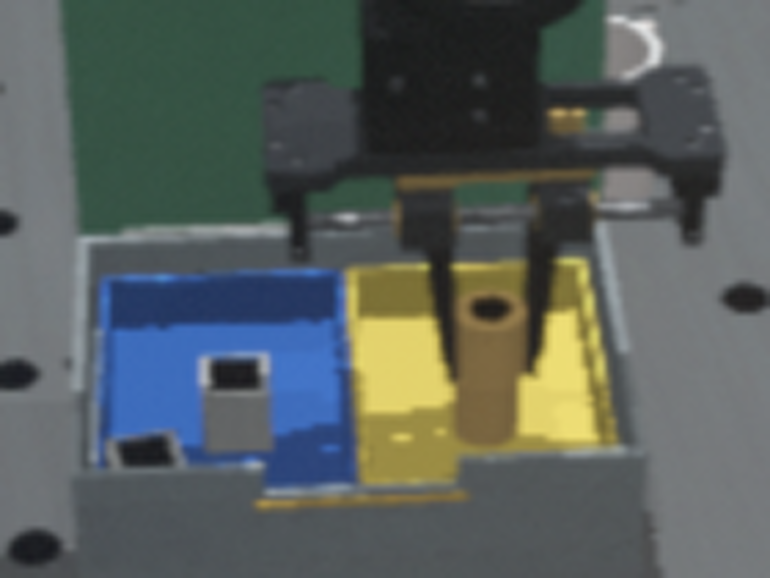

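Square B was knocked aside in the tray, to the front-left at crop (145,450); I'll check it after this placement.

>>> step_arm:
  rows:
    - {"xyz":[0,12,0],"turn":0,"fingers":20}
    - {"xyz":[0,26,0],"turn":0,"fingers":20}
    - {"xyz":[0,40,0],"turn":0,"fingers":20}
    - {"xyz":[0,52,0],"turn":0,"fingers":20}
    - {"xyz":[0,58,0],"turn":0,"fingers":20}
    - {"xyz":[0,61,0],"turn":0,"fingers":20}
    - {"xyz":[0,61,0],"turn":0,"fingers":20}
    - {"xyz":[0,61,0],"turn":0,"fingers":48}
    - {"xyz":[0,61,0],"turn":0,"fingers":48}
    - {"xyz":[0,61,0],"turn":0,"fingers":48}

```text
t: 37.0
eef_pos: [0.5787, 0.0868, 0.0481]
ee_rot: [-89.4, -0.1, -96.5]
contact_force: [0.3, -0.2, -0.0]
opening: 0.0438
```

>>> step_arm:
  rows:
    - {"xyz":[0,0,0],"turn":0,"fingers":48}
    - {"xyz":[0,-10,0],"turn":0,"fingers":48}
    - {"xyz":[0,-35,0],"turn":0,"fingers":50}
    - {"xyz":[0,-65,0],"turn":0,"fingers":50}
    - {"xyz":[0,-95,0],"turn":0,"fingers":30}
    - {"xyz":[20,-125,0],"turn":0,"fingers":10}
    - {"xyz":[50,-150,0],"turn":0,"fingers":0}
    - {"xyz":[80,-165,-10],"turn":0,"fingers":0}
    - {"xyz":[105,-170,-20],"turn":0,"fingers":0}
    - {"xyz":[115,-170,-30],"turn":0,"fingers":0}

```text
t: 37.83
eef_pos: [0.5349, -0.0261, 0.222]
ee_rot: [-89.1, -0.2, -96.6]
contact_force: [-0.1, 0.6, -0.6]
opening: 0.0156
```

```bash
python3 -c "
from h import *
go(.54,0,.22,-96.6)
C=cam('wrist'); np.save('Cw.npy',np.array([C[0],C[1],np.tile(C[2],(3,1))]))
snap('wrist','w23.png');snap('side','s23.png');snap('scene','sc23.png'); crop('s23.png',230,130,140,105,5.5,'c33.png'); crop('sc23.png',300,130,180,180,3.3,'c34.png')"
```

```text
shift mm [-26.5   1.9   2.1] turn -0.0 yaw -96.64 t 37.8 pos [ 0.5349 -0.0261  0.222 ] F [-0.1  0.6 -0.6] op 0.0156
```

View pics/c33.png

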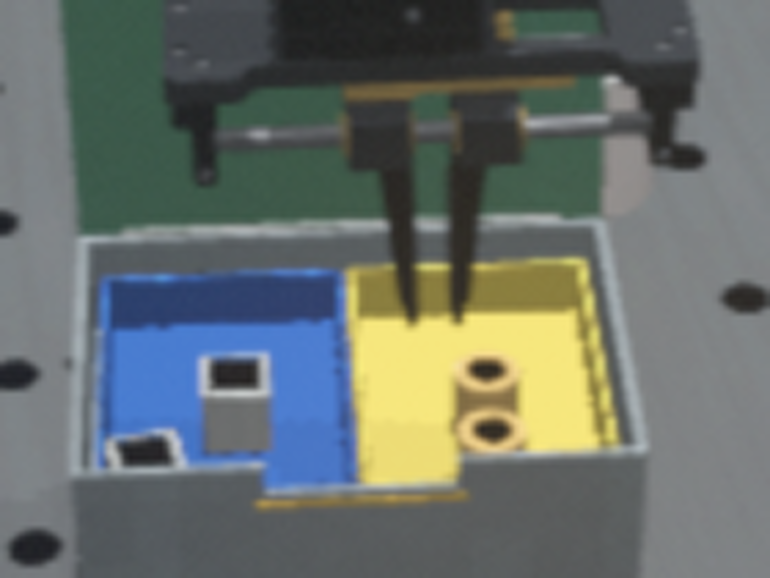

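View pics/c34.png

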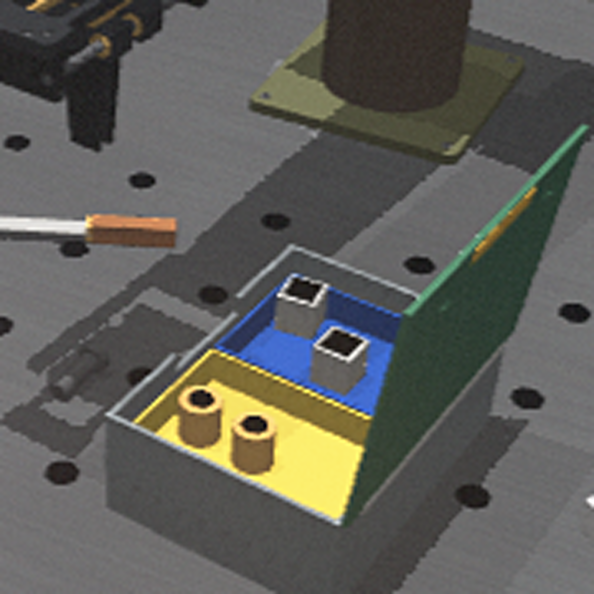

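View pics/w23.png

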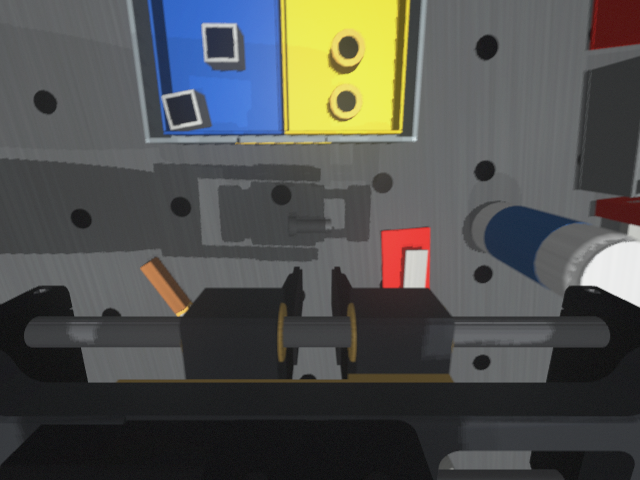

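```bash
python3 -c "
from h import *
a=np.load('Cw.npy'); C=(a[0],a[1],a[2][0])
d=np.array([.1149,.9934]);n=np.array([-.9934,.1149]);c=np.array([.517,.0577])+.0875*d
for q in back(C,[(182,110),(221,44),(347,49),(345,102)],.073): print((q[:2]-c)@d,(q[:2]-c)@n)
for f in (.256,): print(back(cam('side'),[(242,100)],.25))
go(.52,.10,.33,-96.6)
"
```

```text
-0.06228765151362543 0.08988040700057819
-0.00935579221453463 0.05120842799041041
-0.0126863911542201 -0.05669573662585224
-0.055274077487850896 -0.055933884053260885
[[0.42941098 0.31147711 0.25      ]]
shift mm [-121.1 -112.2  -26.6] turn -0.0 yaw -96.6 t 38.0 pos [ 0.5336 -0.0237  0.2182] F [-0.2  1.1  0.5] op 0.0041
```

All four parts are upright inside their trays (square B at tray x −62, y +34 mm, within limits). Now I'll measure the lid angle for closing.

```bash
python3 -c "
from h import *
S=cam('scene')
d=np.array([.1149,.9934,0]);n=np.array([-.9934,.1149,0]);c=np.append(np.array([.517,.0577])+.0875*d[:2],0)
for y,uv in ((-.12,(405/3.3+300,312/3.3+130)),(.12,(585/3.3+300,127/3.3+130))):
  best=min((np.hypot(*(proj(S,c+.0875*d+y*n+[0,0,.085]-.175*np.cos(t)*d+[0,0,.175*np.sin(t)])[0]-uv)),t) for t in np.arange(1.2,1.8,.005)); print(best)
def tgt(t,r=.15):
  p=c+.0875*d+[0,0,.085]-r*np.cos(t)*d+[0,0,r*np.sin(t)]+.005*(np.sin(t)*d+[0,0,np.cos(t)])+.010*d
  return p
for t in (1.7,1.5,1.2,.9,.6,.3,0): print(t,tgt(t).round(4))
p=tgt(1.75)+.025*d; print(p)
go(p[0],p[1],.30,-96.6)
"
```

```text
(np.float64(0.6022046817040893), np.float64(1.709999999999989))
(np.float64(0.5132199173823021), np.float64(1.714999999999989))
1.7 [0.541  0.2656 0.2331]
1.5 [0.5376 0.2359 0.235 ]
1.2 [0.5325 0.1921 0.2266]
0.9 [0.528  0.1527 0.2056]
0.6 [0.5244 0.1213 0.1738]
0.3 [0.522  0.1006 0.1341]
0 [0.521  0.0925 0.09  ]
[0.54476637 0.2977619  0.23170666]
shift mm [-320.5  -82.4  -25. ] turn -0.0 yaw -96.6 t 38.0 pos [ 0.5336 -0.0237  0.2182] F [-0.2  1.1  0.5] op 0.0041
```

>>> step_arm:
  rows:
    - {"xyz":[0,-20,0],"turn":0,"fingers":0}
    - {"xyz":[0,-50,-2],"turn":0,"fingers":0}
    - {"xyz":[-15,-80,-4],"turn":0,"fingers":0}
    - {"xyz":[-45,-95,-7],"turn":0,"fingers":0}
    - {"xyz":[-80,-95,-10],"turn":0,"fingers":0}
    - {"xyz":[-117,-95,-13],"turn":0,"fingers":0}
    - {"xyz":[-154,-95,-16],"turn":0,"fingers":0}
    - {"xyz":[-190,-95,-19],"turn":0,"fingers":0}
    - {"xyz":[-225,-95,-22],"turn":0,"fingers":0}
    - {"xyz":[-255,-95,-25],"turn":0,"fingers":0}

```text
t: 38.82
eef_pos: [0.5363, 0.2366, 0.3115]
ee_rot: [-89.5, -0.1, -96.4]
contact_force: [0.4, -0.7, 0.2]
opening: 0.0001
```

```bash
python3 -c "
from h import *
go(.5448,.2978,.310,-96.6)"
```

```text
shift mm [-61.8   1.5   1.6] turn 0.2 yaw -96.45 t 38.8 pos [0.5363 0.2366 0.3115] F [ 0.4 -0.7  0.2] op 0.0001
```

>>> step_arm:
  rows:
    - {"xyz":[-20,0,0],"turn":0,"fingers":0}
    - {"xyz":[-45,0,0],"turn":0,"fingers":0}
    - {"xyz":[-60,0,0],"turn":0,"fingers":0}
    - {"xyz":[-64,0,1],"turn":0,"fingers":0}
    - {"xyz":[-64,15,1],"turn":0,"fingers":0}
    - {"xyz":[-64,35,1],"turn":0,"fingers":0}
    - {"xyz":[-64,55,1],"turn":0,"fingers":0}
    - {"xyz":[-64,70,1],"turn":0,"fingers":0}
    - {"xyz":[-64,76,1],"turn":0,"fingers":0}
    - {"xyz":[-64,78,1],"turn":0,"fingers":0}

```text
t: 39.65
eef_pos: [0.5443, 0.2987, 0.2309]
ee_rot: [-89.7, -0.2, -96.5]
contact_force: [-0.4, -0.1, -0.0]
opening: 0.0003
```

```bash
python3 -c "
from h import *
go(.5376,.2359,.235,-96.6)
snap('scene','sc25.png'); crop('sc25.png',330,60,200,180,3.3,'c35.png')"
```

```text
shift mm [63.2 -3.9  0.5] turn 0.1 yaw -96.5 t 39.6 pos [0.5443 0.2987 0.2309] F [-0.4 -0.1 -0. ] op 0.0003
```

View pics/c35.png

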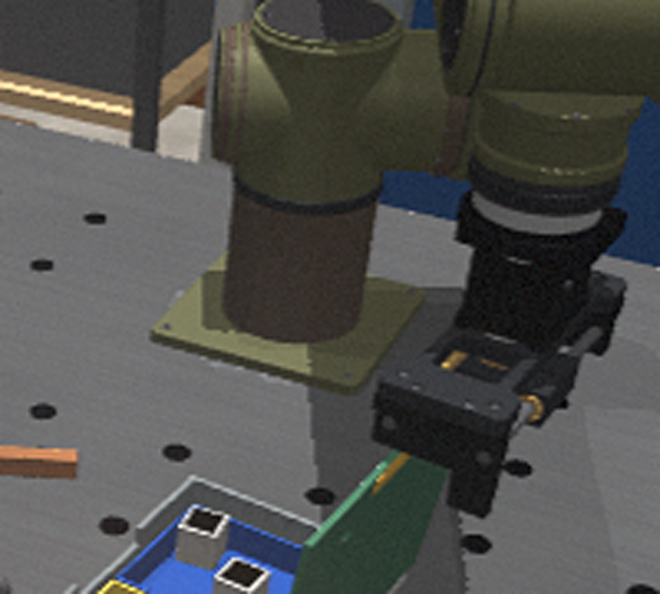

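>>> step_arm:
  rows:
    - {"xyz":[10,0,0],"turn":0,"fingers":0}
    - {"xyz":[22,-1,0],"turn":0,"fingers":0}
    - {"xyz":[34,-2,0],"turn":0,"fingers":0}
    - {"xyz":[46,-3,0],"turn":0,"fingers":0}
    - {"xyz":[57,-4,0],"turn":0,"fingers":0}
    - {"xyz":[68,-4,0],"turn":0,"fingers":0}
    - {"xyz":[79,-3,0],"turn":0,"fingers":0}
    - {"xyz":[90,-1,0],"turn":0,"fingers":0}
    - {"xyz":[100,2,0],"turn":0,"fingers":0}
    - {"xyz":[107,4,0],"turn":0,"fingers":0}

```text
t: 40.53
eef_pos: [0.5328, 0.1913, 0.2284]
ee_rot: [-89.6, -0.1, -96.5]
contact_force: [0.9, 1.3, 1.0]
opening: 0.0005
```

```bash
python3 -c "
from h import *
go(.5325,.1921,.2266,-96.6)
go(.528,.1527,.2056);go(.5244,.1213,.1738);go(.522,.1006,.1341)
snap('scene','sc26.png'); crop('sc26.png',300,60,200,200,3,'c36.png')"
```

```text
shift mm [-0.7  1.8 -0.4] turn 0.1 yaw -96.53 t 40.5 pos [0.5328 0.1913 0.2284] F [0.9 1.3 1. ] op 0.0005
shift mm [38.9 22.9 -0.5] turn None yaw -96.53 t 40.5 pos [0.5328 0.1913 0.2284] F [0.9 1.3 1. ] op 0.0005
shift mm [70.4 54.8 -0.8] turn None yaw -96.53 t 40.5 pos [0.5328 0.1913 0.2284] F [0.9 1.3 1. ] op 0.0005
shift mm [91.1 94.5 -1.1] turn None yaw -96.53 t 40.5 pos [0.5328 0.1913 0.2284] F [0.9 1.3 1. ] op 0.0005
```

View pics/c36.png

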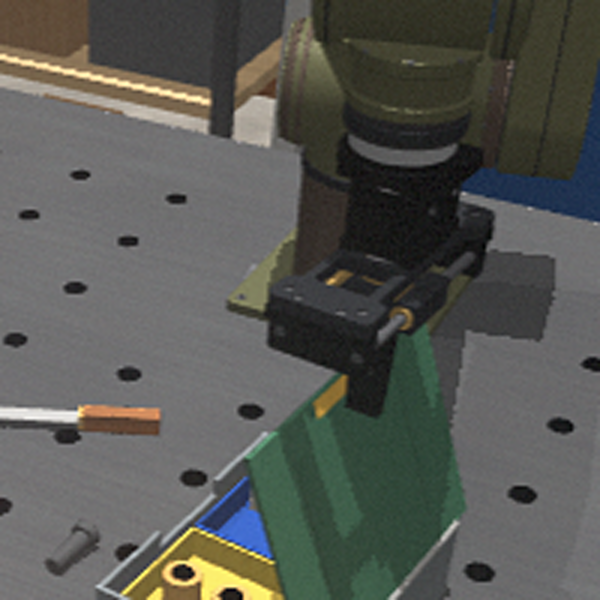

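The lid is swinging shut with about 1.5 N. Continuing along the arc.

>>> step_arm:
  rows:
    - {"xyz":[10,5,0],"turn":0,"fingers":0}
    - {"xyz":[20,10,0],"turn":0,"fingers":0}
    - {"xyz":[30,16,0],"turn":0,"fingers":0}
    - {"xyz":[39,23,0],"turn":0,"fingers":0}
    - {"xyz":[47.5,30,0],"turn":0,"fingers":0}
    - {"xyz":[55.5,38,0],"turn":0,"fingers":0}
    - {"xyz":[63.5,46,0],"turn":0,"fingers":0}
    - {"xyz":[70.5,55,0],"turn":0,"fingers":0}
    - {"xyz":[77.5,65,0],"turn":0,"fingers":0}
    - {"xyz":[84,76,0],"turn":0,"fingers":0}

```text
t: 41.42
eef_pos: [0.523, 0.1062, 0.1509]
ee_rot: [-89.6, -0.2, -96.6]
contact_force: [0.8, 0.7, 0.8]
opening: 0.0004
```

```bash
python3 -c "
from h import *
go(.522,.1006,.1341)
go(.521,.0925,.09)
snap('scene','sc27.png'); crop('sc27.png',300,100,200,200,3,'c37.png')"
```

```text
shift mm [ 5.6 16.8 -0.5] turn None yaw -96.57 t 41.4 pos [0.523  0.1062 0.1509] F [0.8 0.7 0.8] op 0.0004
shift mm [13.7 60.9 -0.8] turn None yaw -96.57 t 41.4 pos [0.523  0.1062 0.1509] F [0.8 0.7 0.8] op 0.0004
```

View pics/c37.png

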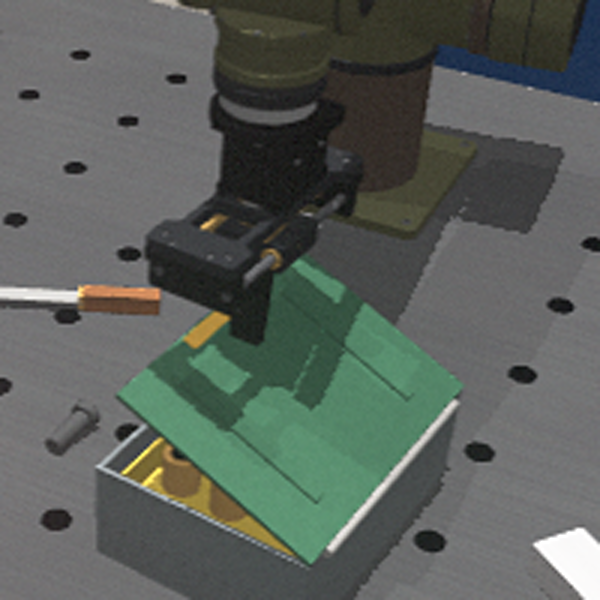

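>>> step_arm:
  rows:
    - {"xyz":[3,8,0],"turn":0,"fingers":0}
    - {"xyz":[5.5,17,0],"turn":0,"fingers":0}
    - {"xyz":[8,26,0],"turn":0,"fingers":0}
    - {"xyz":[10,34,0],"turn":0,"fingers":0}
    - {"xyz":[12,42,0],"turn":0,"fingers":0}
    - {"xyz":[13,49,0],"turn":0,"fingers":0}
    - {"xyz":[14,54,0],"turn":0,"fingers":0}
    - {"xyz":[14,58,0],"turn":0,"fingers":0}
    - {"xyz":[14,60,0],"turn":0,"fingers":0}
    - {"xyz":[14,61,0],"turn":0,"fingers":0}

```text
t: 42.3
eef_pos: [0.5197, 0.0907, 0.09]
ee_rot: [-90.0, -0.4, -96.6]
contact_force: [-11.7, -2.2, 23.0]
opening: 0.0007
```

```bash
python3 -c "
from h import *
go(.521,.0925,.09)
snap('scene','sc28.png'); crop('sc28.png',300,130,180,180,4,'c38.png')"
```

```text
shift mm [-2.   0.   1.1] turn None yaw -96.57 t 42.3 pos [0.5197 0.0907 0.09  ] F [-11.7  -2.2  23. ] op 0.0007
```

View pics/c38.png

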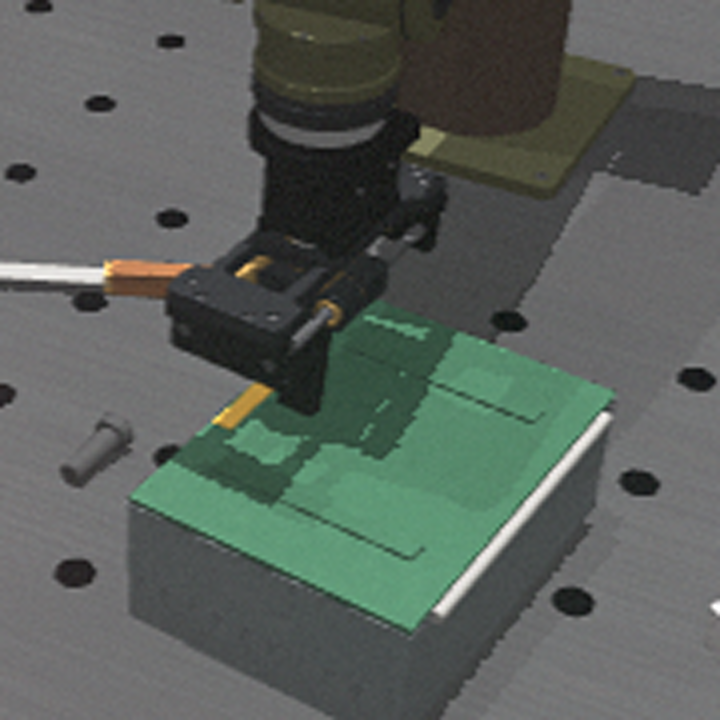

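The lid is seated, with 23 N upward on the tool confirming the stop. Retracting.

>>> step_arm:
  rows:
    - {"xyz":[0,-3,0],"turn":0,"fingers":0}
    - {"xyz":[0,-10,0],"turn":0,"fingers":0}
    - {"xyz":[0,-25,0],"turn":0,"fingers":0}
    - {"xyz":[0,-50,0],"turn":0,"fingers":0}
    - {"xyz":[0,-80,0],"turn":0,"fingers":0}
    - {"xyz":[0,-110,-20],"turn":0,"fingers":0}
    - {"xyz":[0,-140,-50],"turn":0,"fingers":0}
    - {"xyz":[0,-160,-80],"turn":0,"fingers":0}
    - {"xyz":[0,-170,-100],"turn":0,"fingers":0}
    - {"xyz":[0,-170,-105],"turn":0,"fingers":0}

```text
t: 43.18
eef_pos: [0.4151, 0.1044, 0.2639]
ee_rot: [-89.6, -0.3, -96.5]
contact_force: [0.7, -0.8, 0.1]
opening: 0.0004
```

```bash
python3 -c "
from h import *
go(.521,.0925,.09)
snap('scene','sc29.png');snap('side','s29.png'); crop('sc29.png',180,130,290,200,2.75,'c39.png')"
```

```text
shift mm [ -1.1 174.6 105.4] turn None yaw -96.51 t 43.2 pos [0.4151 0.1044 0.2639] F [ 0.7 -0.8  0.1] op 0.0004
```

View pics/c39.png

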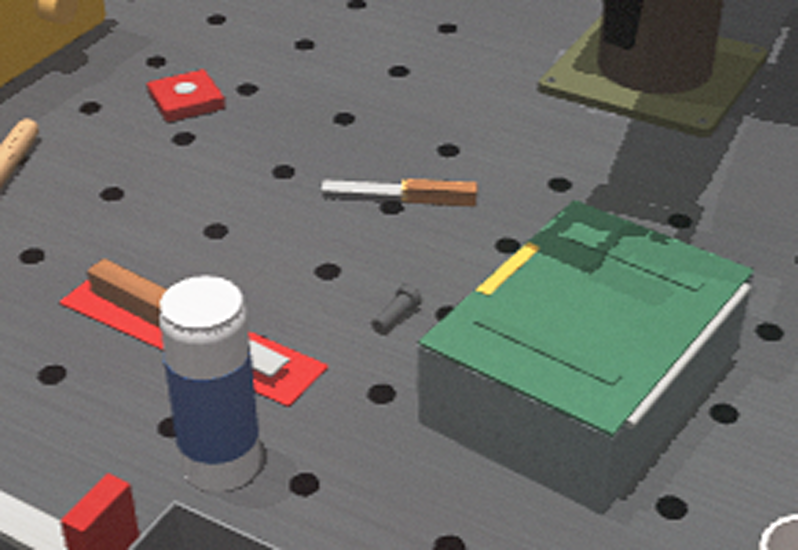

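View pics/s29.png

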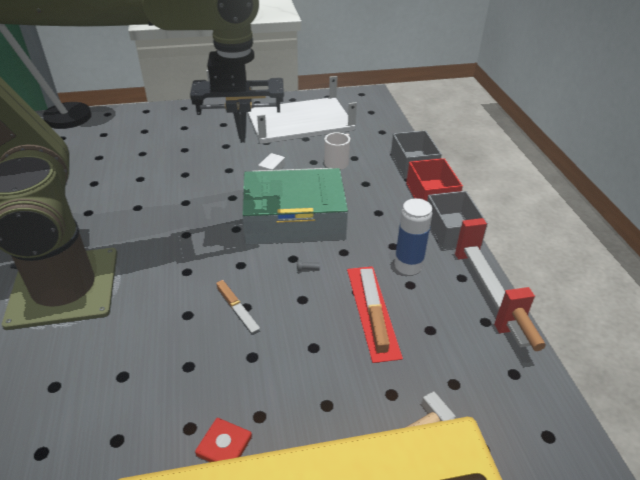

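The lid is shut with its corners at their starting pixels, the blade is on the mat and the bystanders are in place. No parts remain on the table.

```bash
python3 -c "
from h import *
print(env.state()['contact_force'].round(1)); print(env.close_job())"
```

```text
[-0.  -0.2 -0.3]
the job is handed in; nothing more can be done
None
```

I handed the job in at about 43 s of the 208 s allowed; no verdict is reported. By my own checks every step was met.

- **Lid opened:** The blade lifted the lid to about 0.2 rad and then opened it to 1.71 rad. The fingers touched it only later, to shut it.
- **Parts sorted:** This start had two squares and two bushes. The last view before shutting showed all four upright on their tray floors: both squares in the blue tray, both bushes in the yellow.
- **Knocked part:** One square was knocked aside inside the blue tray during the run. I measured it at x −62, y +34 mm in the tray, still within the limits, so I left it there.
- **Lid shut:** I pushed the lid down until it seated, with 23 N on the tool. In the final pictures it looks shut as at the start.
- **Blade and bystanders:** The blade's handle lies on the mat. By eye, the bystanders look where they started.
- **Things that went wrong:** My first grasp of the blade closed too late and had to be repeated; it did not move the blade. The camera position estimates disagreed by 3–8 mm in y, which was within the clearances.

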